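Load the air cooling station and set its air valve

TASK

Press on the flat top of the cooling station's sample plate and drag it out by friction, all the way to the front stop; stand every specimen cup upright on it, each on a round place of its own, and then push the plate fully home again, in the same way, with the cups still on their places. Only then turn the air knob to the long mark and, once it is there, slide the forked lock fully home over the knob. Leave the tape roll and the marker alone.

Things in the scene. Friction and masses are not known exactly. Their poses are not given: they have to be found in the camera images.
- cup_1: closed specimen cup with a white lid, round, 56 mm across and 57 mm high, 50 to 110 g; all cups are alike; may be absent. Origin at the centre of its underside, z along its axis, up when it stands upright.
- cup_2: closed specimen cup with a white lid, round, 56 mm across and 57 mm high, 50 to 110 g; all cups are alike; may be absent. Origin at the centre of its underside, z along its axis, up when it stands upright.
- cup_3: closed specimen cup with a white lid, round, 56 mm across and 57 mm high, 50 to 110 g; all cups are alike; may be absent. Origin at the centre of its underside, z along its axis, up when it stands upright.
- cup_4: closed specimen cup with a white lid, round, 56 mm across and 57 mm high, 50 to 110 g; all cups are alike; may be absent. Origin at the centre of its underside, z along its axis, up when it stands upright.
- station: fixed air cooling station: a flat bed 420 mm long (x) by 300 mm wide (y), rim 16 mm high, in which an aluminium sample plate slides along x, its top flush with the rim. Origin on the worktop under the middle of the plate's press strip when the plate is home; x points away from the robot, z up. The bed runs from x = -175 to 245 mm in this frame.
- gantry (a point): middle of the underside of the station's gantry bar, which crosses over the plate's places when it is home: 150 mm beyond the station's origin, 128 mm above the worktop. The bar is 28 mm square, on posts at y = +-142 mm. From it hang four brass nozzles at y = 99, 33, -33, -99 mm, tips 99 mm above the worktop. Axes as the station's.
- sample_plate (a joint): travel of the sample plate in m: 0 = home (at the back, its places under the nozzles), 0.12 = out against the front stop; grows toward the robot, along -x of the station. A flat slab 256 mm (x) by 272 mm (y), no handle or edge to catch: press on its top with closed fingertips (6 to 20 N) and drag. It slides stiffly (2 N) and stays where left.
- plate_pad (a point): middle of the dark rubber strip (60 mm in x by 240 mm in y, flat) across the front part of the sample plate, on its top face 16 mm above the worktop: the place to press. It moves with the plate; axes as the station's.
- place_1 (a point): centre of round place 1 of 4 on the sample plate: a flat grey disc 62 mm across on its top face, 16 mm above the worktop. The four stand in a row 66 mm apart across the plate, 150 mm beyond the press strip's middle, place 1 at the left (+y); they move with the plate.
- place_2 (a point): centre of round place 2 of 4 on the sample plate: a flat grey disc 62 mm across on its top face, 16 mm above the worktop. The four stand in a row 66 mm apart across the plate, 150 mm beyond the press strip's middle, place 1 at the left (+y); they move with the plate.
- place_3 (a point): centre of round place 3 of 4 on the sample plate: a flat grey disc 62 mm across on its top face, 16 mm above the worktop. The four stand in a row 66 mm apart across the plate, 150 mm beyond the press strip's middle, place 1 at the left (+y); they move with the plate.
- place_4 (a point): centre of round place 4 of 4 on the sample plate: a flat grey disc 62 mm across on its top face, 16 mm above the worktop. The four stand in a row 66 mm apart across the plate, 150 mm beyond the press strip's middle, place 1 at the left (+y); they move with the plate.
- valve_unit: fixed white air valve unit on the worktop, a block 235 mm (x) by 100 mm (y) by 40 mm high. Origin on the worktop under the knob's axis; the block runs from x = -50 to 185 mm; x points away from the robot (along the lock's track), z up. Round the knob are short tick marks and, straight toward +x (the side of the lock), one longer and broader mark.
- air_knob (a joint): angle of the knob in rad about the upward axis, anticlockwise from above positive, 0 = its white pointer line stands at the long mark (pointing at the lock), so that its bar is in line with the lock's track; range -0.8 to 2.6 with no stop at the mark. It turns stiffly (0.06 N m) and stays where it is left.
- knob_grip (a point): point on the knob's axis at a good height to grip, 64 mm above the worktop. The knob has a bar grip 12 mm thick and 42 mm long, from 47 to 76 mm above the worktop, over a disc 44 mm across; this point's x axis runs along the bar and turns with the knob.
- lock_slide (a joint): travel of the forked lock in m: 0 = open (back), 0.062 = pushed home over the knob, with one prong either side of its bar; it grows toward the robot, along -x of the valve unit. It slides stiffly (about 2 N) and stays where it is left..
- lock_fin (a point): point on the lock's upright fin (34 mm along x, 12 mm thick in y, from 54 to 84 mm above the worktop), in its middle, 72 mm above the worktop; moves with the lock. When open it is 122 mm beyond the knob's axis along the unit's x. The fork's two prongs (48 to 56 mm above the worktop) reach 70 mm from the fin toward the knob.
- tape_roll: roll of white tape lying flat, 58 mm across and 20 mm high, a bystander. Origin at the centre of its underside.
- marker: orange marker pen lying flat, 120 mm long, a bystander. Origin at the centre of its underside.

How it is judged:
By the outcome, as a careful person would: the job done as asked, in the order asked, and still so for the second after the job is handed in, with the robot touching nothing.
Of cup_1, cup_2, cup_3, cup_4 only 2 to 4 are there at a start; the rules pass over those that are not, and their reading is None.
At some moment in a run one of cup_1, cup_2, cup_3, cup_4 may be knocked a few centimetres aside while the robot is not near it.
Once in a run the grip may slacken for a moment while it holds something.
It also fails if it takes over 210 s, if anything falls off the work surface, if the arm or the gripper's body presses on something with over 40 N, if the wrist force passes 120 N, or if a joint passes its speed limit or range.

ROBOT

A 6-joint arm with a two-finger parallel gripper is mounted at the origin on a cart in front of the work surface, level with it; the furniture and walls round the work are solid. World frame = base frame: x ahead of the robot, y to its left, z up, the work surface at z = 0. Lengths are in m, angles in rad, forces in N, time in s.
With the tool pointing down it reaches from about 0.375 to 0.75 m from the base axis. Payload 9 kg.
Tool frame: the origin (TCP) lies on the centre line of the jaws, within the pads' length; the fingertips stand robot.nose_length ahead of it and the grasp point (between the pads) is the TCP (robot.nose_length is the distance from the TCP to the fingertips, in m); x points along the fingers, z is the direction in which the jaws open and shut, and the axes are right-handed (so a half turn about x gives the same grasp; the last joint's range is limited). The gripper opens to 85 mm and grips with 20 to 120 N. Pads are 22 mm wide; open, the fingers measure 114 mm over their backs; the gripper's body (76 mm by 85 mm) begins 54 mm behind the grasp point. The pads swing forward as they close: fully open they stand 13 mm farther back than shut.
Start: joints at [-1.516, 0.104, 0.097, 1.564, 0, 1.353], TCP at [0.162, -0.578, 0.25] pointing down, gripper open.
Joint ranges: [-2.99, 2.99], [-0.84, 1.86], [-1.1, 1.16], [-1.84, 2.11], [-1.51, 1.56], [-3.14, 3.14]. Speed limits (rad/s): [2.22, 2.22, 2.57, 3.14, 3.14, 3.14].

INTERFACE

Orientations are given as [roll, pitch, yaw] about the fixed x, y, z axes, in that order (R = Rz(yaw) Ry(pitch) Rx(roll)).
In Python, from bench import robot gives the robot as it stands.
- The arm moves only by the tool move_arm, never from a script. Its argument "moves" is a list of rows, each a list of 7 numbers: the shift along the tool's x, y, z in cm, then the turn, a rotation vector about the tool's x, y, z in rad, then the opening, from 0 (shut) to 1 (fully open). A call has 1 to 8 rows; each row shifts and turns the commanded pose from where the row before left it, along the tool's axes as they then stand; what a row does not reach is not made up. A row lasts 1/10 s, in which the tool goes at most 50 mm and 8.59 degrees, less where a joint would pass 70% of its speed; a pose out of reach is approached as far as the arm can. A call with a gripper value outside its range is refused whole. The fingers move at their own pace and stop on an object; "grip_force" is the grip in N (left out, the last holds). Time passes only in rows, so rows that do not move let the fingers close. It gives the time, the measured TCP pose, the force and the opening at its end, in the units of the state.
- robot.get_obs(): the state, without advancing time (a new reading comes with each control period).
- robot.get_image(name): name is "side" or "top" or "wrist"; returns a dict with "image" (384x512x3 uint8, blue, green, red), "depth" (384x512 float32, m along the optical axis (not along the pixel's ray), 0 where there is no reading), "camera_matrix" (3x3 intrinsics, pixels), "k1" (the pictures are not rectified: a ray, as slopes to the right and down, at radius r is drawn at 1 + k1 r^2 times it, then the intrinsics apply), "R" (3x3) and "t" (3): a world point X has camera coordinates R X + t. Camera axes: x right, y down, z forward; pixel columns grow to the right and rows downward; lengths in m; the calibration is good to about 2 mm. A picture is of the moment at which its call begins.
- robot.hand_in(): hands the job in, once; it reports no verdict.
Trained networks look in the newest picture that a camera, given by its name, has taken for a name from the list of things; names that differ only in an ending like _2 or _b are one class to them, and where a whole thing is asked for, a point or a joint stands for the part that bears it (a point fixed in the world has none). Each returns a list of dicts, best first, with "confidence" (0 to 1); they miss things now and then, are a little off and sometimes report something else, mostly with a low value. They report only what shows in the picture. A call takes as long as a camera call.
- robot.search_frame(camera, thing): "at" ([x, y, z] in m, in world coordinates, good to about 4 mm: the middle of the surface that is visible of it).
- robot.silhouettes(camera, thing): "mask" (384x512 bool, what is visible of it).
- robot.pinpoint(camera, thing): "at" ([x, y, z] in m, in world coordinates, good to about 4 mm: a listed point, or the origin of a listed thing).
The state is a dict: "clock": time; "qpos": joint angles; "joint_vel": joint speeds; "tau": joint torques, N m; "ee_pos": TCP position; "orientation": TCP orientation; "force": force on the tool from outside, world axes, zero at the start; "ft_torque": the same for the moment, N m; "width": finger opening in m.
Only numpy, scipy, OpenCV 4.12 (cv2) and the standard library are available. Lean on these libraries where they do the work, as an engineer would, in place of code of your own. Each camera call takes 0.05 s, during which the arm holds its last target. There are 200 camera calls.

## Working session

There is one attempt and no reset: what is moved stays moved. The work goes in short steps, Python scripts to look and compute and a tool call to move; the robot and the scene stay as the last step left them, time stands still between calls to the robot, and variables do not carry over. Pictures are saved under pics/ and viewed, about 12 in all and at most 16, crops included, and the job is handed in when it is done.

Besides the shell and the picture viewer there is one more tool, called after "Emit:" as name(argument=value, ...) on one line, values as JSON. move_arm: Moves the arm, as the interface text tells. Its arguments: {"type":"object","properties":{"moves":{"type":"array"},"grip_force":{"type":"number"}},"required":["moves"]}

```bash
ls; mkdir -p pics; cat > h.py <<'E'
from bench import robot
import numpy as np, cv2
from scipy.spatial.transform import Rotation as Rn
def save(c,n):
    d=robot.get_image(c); cv2.imwrite('pics/'+n+'.png',d['image']); return d
def st():
    o=robot.get_obs(); print('t',round(o['clock'],2),'pos',np.round(o['ee_pos'],4),'rpy',np.round(o['orientation'],3),'F',np.round(o['force'],1),'w',round(o['width'],4)); return o
def pp(cam,things,f='pinpoint',n=5):
    for th in things:
        for r in getattr(robot,f)(cam,th)[:n]: print(cam,th,np.round(r['at'],4),round(r['confidence'],2))
def rel(p,yaw=None):
    "tool-axis shift in cm to world point p"
    o=robot.get_obs(); R=Rn.from_euler('xyz',o['orientation']).as_matrix()
    print('shift cm',np.round(R.T@(np.array(p)-o['ee_pos'])*100,2))
E
python3 - <<'E'
from h import *
print(robot.nose_length)
o=st(); print(np.round(Rn.from_euler('xyz',o['orientation']).as_matrix(),3))
a=save('top','top0');b=save('side','side0')
cv2.imwrite('pics/both0.png',cv2.resize(np.hstack([a['image'],b['image']]),(800,300)))
pp('top',['cup_1','station','valve_unit','plate_pad','place_1','place_4','knob_grip','lock_fin','tape_roll','marker'])
E
```

```text
pics
0.019
t 0.0 pos [ 0.1617 -0.5775  0.2495] rpy [2.909 1.569 1.611] F [ 0.1 -0.3 -0.5] w 0.0854
[[-0.     0.963  0.269]
 [ 0.001  0.269 -0.963]
 [-1.     0.    -0.001]]
top cup_1 [ 0.5202  0.3035 -0.0006] 0.71
top cup_1 [0.5429 0.4264 0.0034] 0.53
top station [ 0.5704  0.0115 -0.0006] 0.8
top station [ 0.7254 -0.0816  0.016 ] 0.2
top valve_unit [ 0.5112 -0.258   0.0036] 0.77
top valve_unit [ 0.281   0.4651 -0.0008] 0.33
top plate_pad [0.5686 0.0069 0.0141] 0.69
top place_1 [ 0.7232 -0.0823  0.0154] 0.89
top place_1 [0.7135 0.1132 0.0188] 0.7
top place_1 [0.7164 0.0508 0.0163] 0.69
top place_4 [ 0.7232 -0.0823  0.0154] 0.89
top place_4 [0.7135 0.1132 0.0188] 0.7
top place_4 [0.7164 0.0508 0.0163] 0.69
top knob_grip [ 0.5115 -0.263   0.0656] 0.58
top lock_fin [ 0.6302 -0.2827  0.0718] 0.69
top lock_fin [ 5.236e-01  3.069e-01 -3.000e-04] 0.53
top tape_roll [ 0.4191  0.3991 -0.0024] 0.68
top tape_roll [ 0.6274 -0.2834  0.0719] 0.45
top marker [ 0.4185  0.4015 -0.0012] 0.54
top marker [0.2806 0.4617 0.0008] 0.47
top marker [ 0.7215 -0.081   0.0187] 0.39
```

View pics/top0.png

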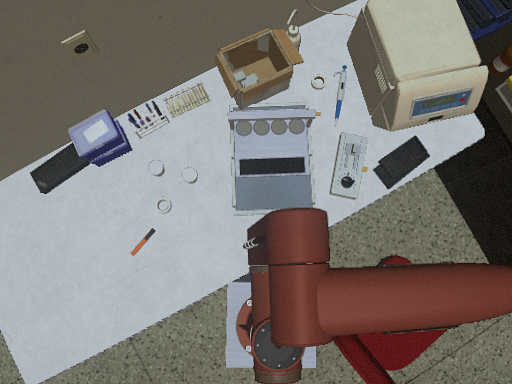

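View pics/side0.png

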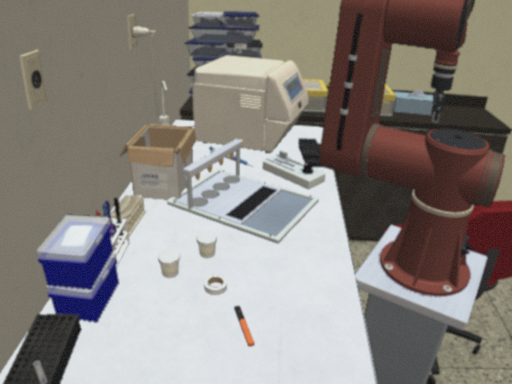

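```bash
python3 - <<'E'
from h import *
d=robot.get_image('top'); K=d['camera_matrix']; im=d['image']
def w(u,v):
    z=np.median(d['depth'][v-1:v+2,u-1:u+2]); p=cv2.undistortPoints(np.array([[[u,v]]],float),K,np.array([d['k1'],0,0,0,0]))[0,0]
    return np.round(d['R'].T@(np.array([p[0]*z,p[1]*z,z])-d['t']),4)
for q in [(157,168),(190,174),(164,206),(318,81),(318,77),(348,182),(240,78)]: print(q,w(*q))
c1=cv2.resize(im[145:225,130:230],(500,400),interpolation=2);c2=cv2.resize(im[50:130,210:270],(300,400),interpolation=2)
cv2.imwrite('pics/c1.png',np.hstack([c1,c2]))
c3=cv2.resize(im[60:200,225:385],(800,700),interpolation=2)[:600];cv2.imwrite('pics/c2.png',c3)
pp('side',['cup_1','tape_roll','gantry','station','plate_pad','lock_fin','knob_grip'])
pp('top',['gantry','cup_1'])
E
```

```text
(157, 168) [0.5452 0.4214 0.0579]
(190, 174) [0.5255 0.3009 0.0602]
(164, 206) [0.4165 0.3992 0.0015]
(318, 81) [ 0.9228 -0.1685  0.0011]
(318, 77) [ 0.9336 -0.1666  0.0145]
(348, 182) [ 0.5077 -0.2603  0.0711]
(240, 78) [0.902  0.1348 0.0519]
side cup_1 [0.5226 0.3048 0.0013] 0.92
side cup_1 [0.5471 0.4298 0.0006] 0.67
side tape_roll [ 0.4133  0.4014 -0.0011] 0.58
side gantry [0.7155 0.017  0.1259] 0.59
side gantry [0.7183 0.051  0.0139] 0.16
side station [ 0.5707  0.0058 -0.0051] 0.75
side plate_pad [0.5689 0.0085 0.0183] 0.58
side plate_pad [ 0.2796  0.47   -0.0025] 0.32
side lock_fin [ 0.6313 -0.2864  0.0741] 0.45
side knob_grip [ 0.5081 -0.2611  0.0022] 0.47
side knob_grip [ 0.5113 -0.2644  0.0633] 0.41
top gantry [0.7246 0.0214 0.1266] 0.87
top cup_1 [5.216e-01 3.065e-01 1.000e-04] 0.7
top cup_1 [0.5427 0.4257 0.0013] 0.68
top cup_1 [0.7207 0.0494 0.0174] 0.38
top cup_1 [ 0.5129 -0.2584  0.0009] 0.23
```

View pics/c1.png

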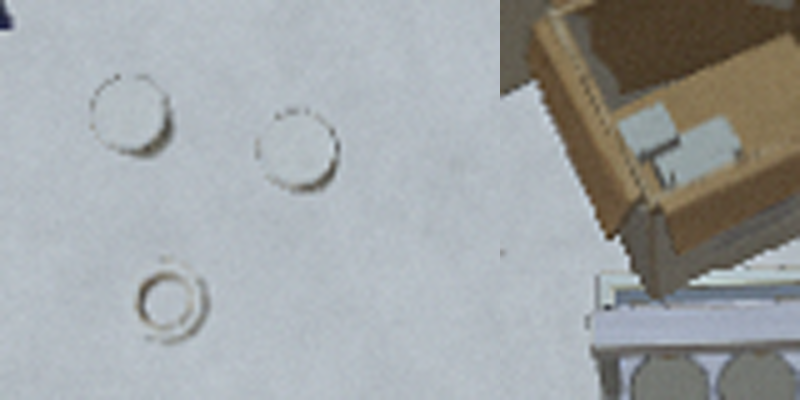

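View pics/c2.png

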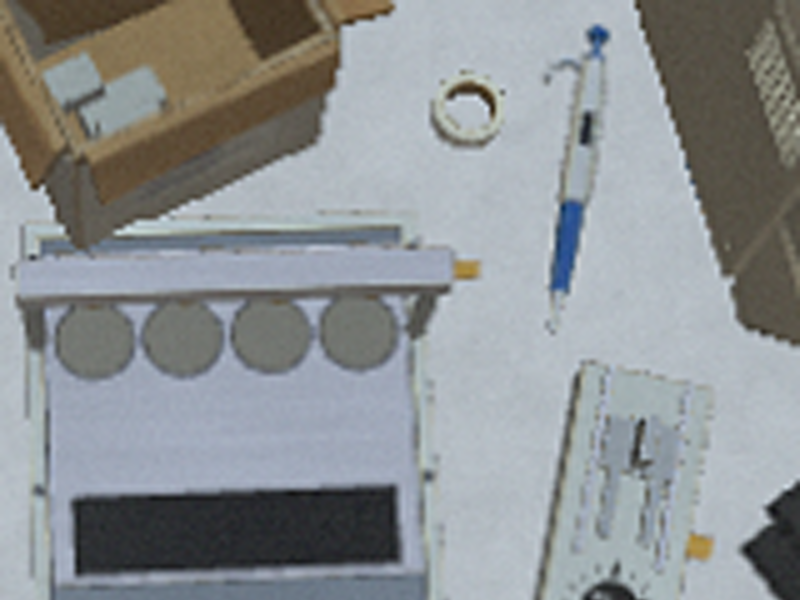

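Emit:
move_arm(moves=[[0,3.4,-2.8,0,0,0,0],[0,3.4,-2.8,0,0,0,0],[0,3.4,-2.8,0,0,0,0],[0,3.4,-2.8,0,0,0,0],[0,3.4,-2.8,0,0,0,0],[0,3.4,-2.8,0,0,0,0],[0,3.4,-2.8,0,0,0,0],[0,3.4,-2.8,0,0,0,0]], grip_force=40)

```text
clock: 1.9
ee_pos: [0.364, -0.2873, 0.2505]
orientation: [0.414, 1.57, -0.884]
force: [0.1, -0.5, 0.7]
width: 0.0002
```

Emit:
move_arm(moves=[[0,3.4,-2.8,0,0,0,0],[0,3.4,-2.8,0,0,0,0],[0,3.4,-2.8,0,0,0,0],[0,3.4,-2.8,0,0,0,0],[0,3.4,-2.8,0,0,0,0],[0,3.4,-2.8,0,0,0,0],[0,3.4,-2.8,0,0,0,0],[0,3.4,-2.8,0,0,0,0]])

```text
clock: 2.7
ee_pos: [0.5657, 0.002, 0.2504]
orientation: [0.776, 1.57, -0.522]
force: [0.4, -2.5, 0.7]
width: -0.0
```

Emit:
move_arm(moves=[[0,0,0,-0.15,0,0,0],[0,0,0,-0.15,0,0,0],[0,0,0,-0.15,0,0,0],[0,0,0,-0.15,0,0,0],[0,0,0,-0.15,0,0,0],[0,0,0,-0.15,0,0,0],[0,0,0,-0.15,0,0,0],[0,0,0,-0.15,0,0,0]])

```text
clock: 3.5
ee_pos: [0.5649, 0.0002, 0.2503]
orientation: [-0.833, 1.571, -0.925]
force: [0.2, -1.1, -0.1]
width: -0.0001
```

```bash
python3 - <<'E'
from h import *
o=st(); R=Rn.from_euler('xyz',o['orientation']).as_matrix(); print('zang',np.arctan2(R[1,2],R[0,2]))
def w(d,us):
    us=np.array(us,float); p=cv2.undistortPoints(us[:,None],d['camera_matrix'],np.array([d['k1'],0,0,0,0]))[:,0]
    ray=np.c_[p,np.ones(len(p))]@d['R']; c=-d['R'].T@d['t']; return c+ray*((0.016-c[2])/ray[:,2])[:,None]
d=save('wrist','w1')
for cam in ['top','wrist','side']:
    d=robot.get_image(cam)
    for r in robot.silhouettes(cam,'plate_pad')[:1]:
        m=r['mask']; v,u=np.nonzero(m&(d['image'].max(2)<75)); X=w(d,np.c_[u,v])[:,:2]; rc=cv2.minAreaRect((X*1000).astype(np.float32)); print(cam,r['confidence'],m.sum(),rc)
    pp(cam,['plate_pad','place_1'])
print('side cups');pp('side',['cup_1'])
rel([0.569,0.008,0.06])
E
```

```text
t 3.5 pos [5.649e-01 2.000e-04 2.503e-01] rpy [-0.833  1.571 -0.925] F [ 0.2 -1.1 -0.1] w -0.0001
zang -0.09177142121915825
top 0.89 1036 ((578.0936889648438, 8.34063720703125), (53.16286849975586, 235.29144287109375), 2.3226699829101562)
top place_1 [0.7146 0.1148 0.0194] 0.94
top place_1 [0.7199 0.0498 0.0132] 0.9
top place_1 [ 0.2825  0.4621 -0.0044] 0.46
wrist 0.63 51575 ((571.0072021484375, 4.224113464355469), (59.235713958740234, 247.40415954589844), 3.535196304321289)
wrist plate_pad [0.5657 0.0063 0.0157] 0.94
wrist place_1 [0.7149 0.0545 0.0164] 0.9
wrist place_1 [0.7155 0.1177 0.0149] 0.74
wrist place_1 [ 0.7266 -0.0845  0.019 ] 0.73
wrist place_1 [ 0.7202 -0.0184  0.0169] 0.6
side 0.93 2755 ((569.2635498046875, 6.388694763183594), (47.28022766113281, 221.19215393066406), 3.4965522289276123)
side plate_pad [0.57   0.0091 0.0167] 0.89
side place_1 [0.7146 0.1163 0.0196] 0.94
side place_1 [0.7183 0.0526 0.0148] 0.79
side place_1 [ 0.722  -0.0775  0.0162] 0.79
side place_1 [ 0.7232 -0.015   0.0136] 0.66
side cups
side cup_1 [5.252e-01 3.051e-01 1.000e-04] 0.78
side cup_1 [0.5439 0.4279 0.0025] 0.61
shift cm [19.03  0.82  0.34]
```

Emit:
move_arm(moves=[[4,0.2,0.1,-0.14,0,0,0],[4,0.2,0.1,0,0,0,0],[4,0.2,0.1,0,0,0,0],[4,0.1,0,0,0,0,0],[3,0,0,0,0,0,0],[1.5,0,0,0,0,0,0],[0.5,0,0,0,0,0,0],[0,0,0,0,0,0,0]])

```text
clock: 5.0
ee_pos: [0.5682, 0.007, 0.0409]
orientation: [-0.453, 1.57, -0.411]
force: [-1.0, -0.3, -0.6]
width: 0.0
```

Emit:
move_arm(moves=[[0.3,0,0,0,0,0,0],[0.1,0,0,0,0,0,0],[0,0,0,0,0,0,0]])

```text
clock: 5.3
ee_pos: [0.5684, 0.007, 0.0371]
orientation: [-0.278, 1.569, -0.236]
force: [-0.0, 0.1, 0.0]
width: 0.0
```

Emit:
move_arm(moves=[[0.2,0,0,0,0,0,0],[0.1,0,0,0,0,0,0],[0,0,0,0,0,0,0]])

```text
clock: 5.6
ee_pos: [0.5689, 0.007, 0.035]
orientation: [-0.224, 1.568, -0.182]
force: [-2.8, 1.1, 10.5]
width: -0.0
```

Emit:
move_arm(moves=[[0.02,0,-0.5,0,0,0,0],[0,0,-1,0,0,0,0],[0,0,-1,0,0,0,0],[0,0,-1,0,0,0,0],[0,0,-1,0,0,0,0]])

```text
clock: 6.1
ee_pos: [0.5247, 0.0042, 0.035]
orientation: [-0.483, 1.566, -0.442]
force: [2.8, -3.6, 7.5]
width: -0.0001
```

Emit:
move_arm(moves=[[0.05,0,-1,0,0,0,0],[0,0,-1,0,0,0,0],[0,0,-1,0,0,0,0],[0,0,-1,0,0,0,0],[0,0,-1,0,0,0,0]])

```text
clock: 6.6
ee_pos: [0.4753, 0.0015, 0.035]
orientation: [-0.612, 1.564, -0.571]
force: [3.0, -6.6, 9.4]
width: 0.0003
```

```bash
python3 - <<'E'
from h import *
st()
pp('side',['place_1','plate_pad']);pp('top',['place_1'])
E
```

```text
t 6.6 pos [0.4753 0.0015 0.035 ] rpy [-0.612  1.564 -0.571] F [ 3.  -6.6  9.4] w 0.0003
side place_1 [0.7146 0.1163 0.0196] 0.94
side place_1 [0.7183 0.0526 0.0148] 0.79
side place_1 [ 0.722  -0.0775  0.0162] 0.79
side place_1 [ 0.7232 -0.015   0.0136] 0.66
side plate_pad [0.57   0.0091 0.0167] 0.89
top place_1 [0.7146 0.1148 0.0194] 0.94
top place_1 [0.7199 0.0498 0.0132] 0.9
top place_1 [ 0.2825  0.4621 -0.0044] 0.46
```

```bash
sed -i 's/    for th in things:/    robot.get_image(cam)\n    for th in things:/' h.py; python3 - <<'E'
from h import *
st()
pp('side',['place_1','plate_pad']);pp('top',['place_1'])
E
```

```text
t 6.75 pos [0.4746 0.0015 0.035 ] rpy [-0.794  1.565 -0.752] F [-1.8 -5.5 11.6] w -0.0001
side place_1 [ 0.631  -0.02    0.0154] 0.95
side place_1 [0.6252 0.0449 0.0155] 0.79
side place_1 [0.6202 0.1119 0.0235] 0.67
side place_1 [ 0.6307 -0.0842  0.0159] 0.62
side plate_pad [0.478  0.003  0.0155] 0.73
top place_1 [ 0.6311 -0.0204  0.0148] 0.97
top place_1 [ 0.6317 -0.0889  0.0169] 0.85
top place_1 [0.6236 0.0419 0.0141] 0.76
top place_1 [0.6196 0.1079 0.0163] 0.64
```

Sliding without slip (9.3 cm so far). Continue into the stop.

Emit:
move_arm(moves=[[0,0,-1,0,0,0,0],[0,0,-1,0,0,0,0],[0,0,-0.7,0,0,0,0],[0,0,-0.4,0,0,0,0],[0,0,0,0,0,0,0]])

```text
clock: 7.5
ee_pos: [0.444, 0.0003, 0.035]
orientation: [-0.66, 1.565, -0.618]
force: [-0.5, -4.7, 12.4]
width: -0.0001
```

```bash
python3 - <<'E'
from h import *
st()
pp('side',['place_1','plate_pad']);pp('top',['place_1'])
E
```

```text
t 7.5 pos [4.44e-01 3.00e-04 3.50e-02] rpy [-0.66   1.565 -0.618] F [-0.5 -4.7 12.4] w -0.0001
side place_1 [ 0.606  -0.0866  0.0137] 0.96
side place_1 [0.6018 0.0436 0.0142] 0.89
side place_1 [0.5971 0.1112 0.0181] 0.79
side place_1 [ 0.6025 -0.0216  0.0145] 0.73
side plate_pad [0.4494 0.0007 0.0169] 0.96
top place_1 [0.5909 0.1089 0.0177] 0.89
top place_1 [ 0.6045 -0.0882  0.0165] 0.79
top place_1 [0.5992 0.0438 0.0139] 0.71
top place_1 [ 0.6054 -0.0235  0.0157] 0.56
top place_1 [ 0.5127 -0.2612  0.0042] 0.39
```

Emit:
move_arm(moves=[[0.03,0,-0.4,0,0,0,0],[0,0,-0.4,0,0,0,0]])

```text
clock: 7.95
ee_pos: [0.4373, 0.0006, 0.035]
orientation: [-0.263, 1.563, -0.221]
force: [6.6, 0.9, 9.9]
width: 0.0001
```

Emit:
move_arm(moves=[[0,0,0,0,0,0,0],[0,0,-0.4,0,0,0,0]])

```text
clock: 8.15
ee_pos: [0.4334, 0.0005, 0.035]
orientation: [-0.252, 1.563, -0.21]
force: [5.9, 0.3, 9.0]
width: 0.0002
```

```bash
python3 - <<'E'
from h import *
st()
pp('side',['place_1','plate_pad']);pp('top',['place_1'])
E
```

```text
t 8.15 pos [0.4334 0.0005 0.035 ] rpy [-0.252  1.563 -0.21 ] F [5.9 0.3 9. ] w 0.0002
side place_1 [0.6    0.0434 0.0115] 0.97
side place_1 [ 0.6025 -0.0853  0.0177] 0.84
side place_1 [ 0.6016 -0.0215  0.0138] 0.81
side place_1 [0.5938 0.11   0.0221] 0.68
side place_1 [ 2.840e-01  4.711e-01 -3.000e-04] 0.19
side plate_pad [0.4486 0.0005 0.0159] 0.87
top place_1 [0.5972 0.0446 0.0145] 0.83
top place_1 [ 0.6056 -0.0897  0.0142] 0.7
top place_1 [ 0.6059 -0.023   0.017 ] 0.63
top place_1 [0.5942 0.1099 0.0198] 0.59
```

Emit:
move_arm(moves=[[-4,0,0,0,0,0,0],[-4,0,0,0,0,0,0],[-4,3,1,0,0,0,0.5],[0,4.5,1.5,0,0,0,1],[0,4.5,1.5,0,0,0,1],[0,4.5,1.5,0,0,0,1],[0,4.5,1.5,0,0,0,1],[0,4.5,1.5,0,0,0,1]])

```text
clock: 9.2
ee_pos: [0.5043, 0.2613, 0.1516]
orientation: [-0.095, 1.57, -0.052]
force: [1.4, -0.1, 1.1]
width: 0.0849
```

Emit:
move_arm(moves=[[0,4,1.4,0,0,0,1],[0,0.6,0.3,0,0,0,1],[0,0,0,0,0,0,1]])

```text
clock: 9.5
ee_pos: [0.5189, 0.3067, 0.151]
orientation: [-2.558, 1.57, -2.514]
force: [-0.7, 0.4, -0.7]
width: 0.0853
```

```bash
python3 - <<'E'
from h import *
st()
for c in ['wrist','side','top']: pp(c,['cup_1'])
save('wrist','w2')
rel([0.523,0.305,0.035])
E
```

```text
t 9.5 pos [0.5189 0.3067 0.151 ] rpy [-2.558  1.57  -2.514] F [-0.7  0.4 -0.7] w 0.0853
wrist cup_1 [ 0.5461  0.4257 -0.    ] 0.9
wrist cup_1 [ 0.5206  0.304  -0.0016] 0.71
side cup_1 [ 0.5231  0.3039 -0.0006] 0.82
side cup_1 [ 5.458e-01  4.261e-01 -4.000e-04] 0.8
top cup_1 [0.5987 0.0436 0.0152] 0.35
shift cm [11.69  0.    0.38]
```

View pics/w2.png

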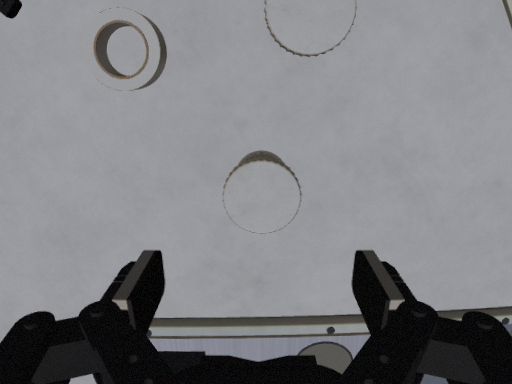

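Emit:
move_arm(moves=[[4,-0.1,0.2,0,0,0,1],[4,-0.1,0.1,0,0,0,1],[2.6,0,0,0,0,0,1],[1,0,0,0,0,0,1],[0,0,0,0,0,0,0.5],[0,0,0,0,0,0,0.5],[0,0,0,0,0,0,0.5],[0,0,0,0,0,0,0.5]])

```text
clock: 10.65
ee_pos: [0.5236, 0.3043, 0.0377]
orientation: [0.221, 1.567, 0.263]
force: [-0.1, -0.7, 7.1]
width: 0.0534
```

Emit:
move_arm(moves=[[0,0,0,0,0,0,0.4],[0,0,0,0,0,0,0.4],[0,0,0,0,0,0,0.4],[-1,0,0,0,0,0,0.4],[-3,0,0,0,0,0,0.4],[-3,0,0,0,0,0,0.4]])

```text
clock: 11.25
ee_pos: [0.5216, 0.3037, 0.1066]
orientation: [-2.788, 1.57, -2.746]
force: [-0.4, 0.4, -0.6]
width: 0.0532
```

```bash
python3 - <<'E'
from h import *
st()
for c in ['side']: pp(c,['cup_1'])
rel([0.604,-0.022,0.12])
E
```

```text
t 11.25 pos [0.5216 0.3037 0.1066] rpy [-2.788  1.57  -2.746] F [-0.4  0.4 -0.6] w 0.0532
side cup_1 [0.5438 0.428  0.0017] 0.92
side cup_1 [0.5213 0.3008 0.0677] 0.73
shift cm [ -0.89 -32.99   6.54]
```

Emit:
move_arm(moves=[[-0.2,-4.1,0.8,0,0,0,0.4],[0,-4.1,0.8,0,0,0,0.4],[0,-4.1,0.8,0,0,0,0.4],[0,-4.1,0.8,0,0,0,0.4],[0,-4.1,0.8,0,0,0,0.4],[0,-4.1,0.8,0,0,0,0.4],[0,-4.1,0.8,0,0,0,0.4],[0,-4.1,0.8,0,0,0,0.4]])

```text
clock: 12.15
ee_pos: [0.5999, -0.0228, 0.1076]
orientation: [-0.457, 1.571, -0.415]
force: [0.4, -0.0, 0.1]
width: 0.0529
```

```bash
python3 - <<'E'
from h import *
st()
for c in ['side','top','wrist']: pp(c,['cup_1','place_1'])
save('wrist','w3')
rel([0.604,-0.022,0.055])
E
```

```text
t 12.15 pos [ 0.5999 -0.0228  0.1076] rpy [-0.457  1.571 -0.415] F [ 0.4 -0.   0.1] w 0.0529
side cup_1 [ 0.5447  0.4267 -0.0012] 0.79
side cup_1 [ 0.606  -0.0845  0.0167] 0.72
side cup_1 [ 0.6016 -0.0254  0.0667] 0.59
side cup_1 [0.6016 0.0433 0.0137] 0.16
side place_1 [0.5956 0.1096 0.0201] 0.97
side place_1 [0.5984 0.0468 0.0128] 0.72
side place_1 [ 0.6026 -0.0196  0.012 ] 0.65
side place_1 [ 0.6059 -0.0885  0.0132] 0.62
top cup_1 [ 0.5417  0.4257 -0.0009] 0.71
top place_1 [0.5958 0.0426 0.0155] 0.96
top place_1 [ 0.6027 -0.0882  0.0154] 0.71
wrist cup_1 [ 0.5982 -0.0225  0.0698] 0.98
wrist place_1 [ 0.6007 -0.0249  0.0142] 0.98
wrist place_1 [0.5956 0.0465 0.0166] 0.65
shift cm [ 5.25 -0.21  0.42]
```

View pics/w3.png

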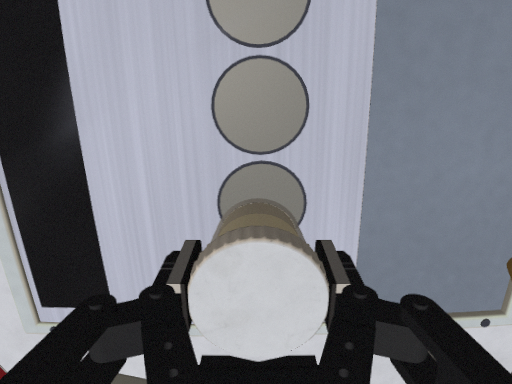

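Emit:
move_arm(moves=[[2,0.05,0.25,0,0,0,0.4],[2,0.05,0,0,0,0,0.4],[0.9,0,0,0,0,0,0.4],[0.2,0,0,0,0,0,0.4],[0,0,0,0,0,0,0.4]])

```text
clock: 13.15
ee_pos: [0.6023, -0.0198, 0.0568]
orientation: [-1.265, 1.571, -1.222]
force: [0.4, 0.1, -1.3]
width: 0.0534
```

Emit:
move_arm(moves=[[0.2,-0.15,0,0,0,0,0.4],[0.1,0,0,0,0,0,0.4],[0,0,0,0,0,0,0.4]])

```text
clock: 13.45
ee_pos: [0.6026, -0.0217, 0.0539]
orientation: [-0.443, 1.57, -0.401]
force: [-0.2, 0.3, -1.9]
width: 0.0531
```

Emit:
move_arm(moves=[[0.1,0,0,0,0,0,0.4],[0,0,0,0,0,0,0.4]])

```text
clock: 13.65
ee_pos: [0.6031, -0.0217, 0.0537]
orientation: [-0.28, 1.569, -0.238]
force: [-1.1, 0.4, 5.8]
width: 0.053
```

Emit:
move_arm(moves=[[0.1,0,0,0,0,0,0.4],[0,0,0,0,0,0,0.4]])

```text
clock: 13.85
ee_pos: [0.6037, -0.0217, 0.0537]
orientation: [-0.202, 1.568, -0.16]
force: [-1.9, 1.1, 10.5]
width: 0.0532
```

Emit:
move_arm(moves=[[-0.1,0,0,0,0,0,0.7],[0,0,0,0,0,0,0.85],[0,0,0,0,0,0,1],[0,0,0,0,0,0,1],[-3,0,0,0,0,0,1],[-4,0,0,0,0,0,1],[-2,0,0,0,0,0,1]])

```text
clock: 14.55
ee_pos: [0.6033, -0.0218, 0.1457]
orientation: [-0.32, 1.568, -0.278]
force: [0.5, -0.2, 0.3]
width: 0.0852
```

```bash
python3 - <<'E'
from h import *
st()
for c in ['side','top']: pp(c,['cup_1','place_1'])
rel([0.544,0.4268,0.15])
E
```

```text
t 14.55 pos [ 0.6033 -0.0218  0.1457] rpy [-0.32   1.568 -0.278] F [ 0.5 -0.2  0.3] w 0.0852
side cup_1 [5.429e-01 4.280e-01 4.000e-04] 0.64
side cup_1 [ 0.6048 -0.0229  0.0184] 0.59
side place_1 [ 0.6061 -0.0871  0.0144] 0.98
side place_1 [0.6002 0.044  0.0144] 0.72
side place_1 [0.596  0.1086 0.0217] 0.69
side place_1 [ 0.6022 -0.0226  0.0147] 0.63
top cup_1 [0.7194 0.0191 0.1282] 0.73
top cup_1 [0.5436 0.4292 0.0017] 0.52
top place_1 [0.5927 0.1073 0.0153] 0.92
top place_1 [0.5998 0.0398 0.0164] 0.9
top place_1 [ 0.605  -0.0857  0.0159] 0.79
shift cm [-0.88 45.02 -3.88]
```

Emit:
move_arm(moves=[[0,4.8,-0.4,0,0,0,1],[0,4.8,-0.4,0,0,0,1],[0,4.8,-0.4,0,0,0,1],[0,4.8,-0.4,0,0,0,1],[0,4.8,-0.4,0,0,0,1],[0,4.8,-0.4,0,0,0,1],[0,4.8,-0.4,0,0,0,1],[0,4.8,-0.4,0,0,0,1]])

```text
clock: 15.65
ee_pos: [0.5529, 0.3624, 0.1407]
orientation: [-2.713, 1.568, -2.671]
force: [2.1, -0.5, 0.2]
width: 0.0856
```

Emit:
move_arm(moves=[[0,4.2,-0.4,0,0,0,1],[0,2,-0.2,0,0,0,1],[0,0,0,0,0,0,1]])

```text
clock: 15.95
ee_pos: [0.5437, 0.4248, 0.1402]
orientation: [-2.853, 1.568, -2.807]
force: [0.5, -0.4, 0.0]
width: 0.0858
```

```bash
python3 - <<'E'
from h import *
st()
for c in ['wrist','side','top']: pp(c,['cup_1'])
rel([0.544,0.4268,0.038])
E
```

```text
t 15.95 pos [0.5437 0.4248 0.1402] rpy [-2.853  1.568 -2.807] F [ 0.5 -0.4  0. ] w 0.0858
wrist cup_1 [ 0.5419  0.4281 -0.0006] 0.62
side cup_1 [ 0.5449  0.4261 -0.0015] 0.61
side cup_1 [ 0.6029 -0.0243  0.0146] 0.49
top cup_1 [ 0.6052 -0.0183  0.015 ] 0.66
top cup_1 [ 0.5118 -0.2575  0.0028] 0.35
shift cm [10.43  0.57 -0.18]
```

```bash
python3 - <<'E'
from h import *
st(); st(); rel([0.544,0.4268,0.038])
E
```

```text
t 16.25 pos [0.5461 0.4212 0.1423] rpy [-2.274  1.57  -2.234] F [-0.5  0.4  0.2] w 0.0853
t 16.25 pos [0.5461 0.4212 0.1423] rpy [-2.274  1.57  -2.234] F [-0.5  0.4  0.2] w 0.0853
shift cm [10.43  0.57 -0.18]
```

Emit:
move_arm(moves=[[4,0.3,-0.1,0,0,0,1],[4,0.3,-0.1,0,0,0,1],[1.9,0,0,0,0,0,1],[0.5,0,0,0,0,0,1],[0,0,0,0,0,0,0.5],[0,0,0,0,0,0,0.5],[0,0,0,0,0,0,0.4],[0,0,0,0,0,0,0.4]])

```text
clock: 17.05
ee_pos: [0.5449, 0.4289, 0.0409]
orientation: [0.347, 1.567, 0.389]
force: [-0.3, -1.5, 6.8]
width: 0.0528
```

Emit:
move_arm(moves=[[0,0,0,0,0,0,0.4],[0,0,0,0,0,0,0.4],[0,0,0,0,0,0,0.4],[-1,0,0,0,0,0,0.4],[-3,0,0,0,0,0,0.4],[-3,0,0,0,0,0,0.4],[0,0,0,0,0,0,0.4]])

```text
clock: 17.75
ee_pos: [0.5459, 0.4298, 0.1149]
orientation: [0.436, 1.563, 0.479]
force: [0.4, 1.2, 0.3]
width: 0.0529
```

```bash
python3 - <<'E'
from h import *
for c in ['side']: pp(c,['cup_1'])
st()
rel([0.595,0.1095,0.11])
E
```

```text
side cup_1 [0.545  0.4287 0.0727] 0.95
side cup_1 [ 0.6057 -0.0193  0.0143] 0.69
t 17.85 pos [0.5441 0.4288 0.1101] rpy [0.421 1.568 0.463] F [ 1.   0.2 -0.1] w 0.0533
shift cm [-1.000e-02 -3.212e+01  3.740e+00]
```

Emit:
move_arm(moves=[[0,-4,0.5,0,0,0,0.4],[0,-4,0.5,0,0,0,0.4],[0,-4,0.5,0,0,0,0.4],[0,-4,0.5,0,0,0,0.4],[0,-4,0.5,0,0,0,0.4],[0,-4,0.5,0,0,0,0.4],[0,-4,0.4,0,0,0,0.4],[0,-4,0.3,0,0,0,0.4]])

```text
clock: 18.65
ee_pos: [0.5931, 0.1086, 0.1073]
orientation: [3.092, 1.569, 3.134]
force: [0.2, -0.8, -0.8]
width: 0.0529
```

Emit:
move_arm(moves=[[0,0,0,0,0,0,0.4],[0,0,0,0,0,0,0.4]])

```text
clock: 18.85
ee_pos: [0.5933, 0.1095, 0.1075]
orientation: [2.94, 1.569, 2.98]
force: [-0.6, 0.1, -1.5]
width: 0.0531
```

```bash
python3 - <<'E'
from h import *
for c in ['wrist','side','top']: pp(c,['cup_1','place_1'])
st()
rel([0.595,0.1095,0.06])
E
```

```text
wrist cup_1 [0.5904 0.107  0.0677] 0.96
wrist cup_1 [ 0.6053 -0.0226  0.0163] 0.64
wrist place_1 [0.5981 0.106  0.0166] 0.98
side cup_1 [ 0.6044 -0.022   0.0143] 0.65
side cup_1 [0.5951 0.1106 0.0691] 0.5
side place_1 [0.5961 0.1083 0.0203] 0.89
side place_1 [0.6005 0.0417 0.0146] 0.83
side place_1 [ 0.6065 -0.0857  0.0155] 0.78
top cup_1 [ 0.6054 -0.0214  0.0131] 0.55
top place_1 [ 0.6045 -0.0193  0.0172] 0.67
top place_1 [ 0.6077 -0.0871  0.0165] 0.62
top place_1 [0.6005 0.0432 0.0128] 0.61
t 19.3 pos [0.5937 0.1108 0.1085] rpy [-2.169  1.571 -2.126] F [-0.7  0.2 -1.5] w 0.0532
shift cm [ 4.85 -0.13  0.12]
```

Emit:
move_arm(moves=[[2,-0.1,0.2,0,0,0,0.4],[2,-0.05,0,0,0,0,0.4],[0.8,0,0,0,0,0,0.4],[0.2,0,0,0,0,0,0.4],[0,0,0,0,0,0,0.4],[0,0,0,0,0,0,0.4]])

```text
clock: 19.9
ee_pos: [0.5965, 0.1088, 0.0596]
orientation: [-0.151, 1.569, -0.109]
force: [0.5, 0.2, -0.7]
width: 0.0529
```

Emit:
move_arm(moves=[[0.1,0,0,0,0,0,0.4],[0,0,0,0,0,0,0.4]])

```text
clock: 20.1
ee_pos: [0.5962, 0.1088, 0.058]
orientation: [-0.173, 1.57, -0.131]
force: [0.4, 0.4, -0.6]
width: 0.053
```

Emit:
move_arm(moves=[[0.1,0,0,0,0,0,0.4],[0,0,0,0,0,0,0.4]])

```text
clock: 20.3
ee_pos: [0.5962, 0.1088, 0.0569]
orientation: [-0.27, 1.57, -0.228]
force: [0.6, -1.3, 1.8]
width: 0.0531
```

Emit:
move_arm(moves=[[0.1,0,0,0,0,0,0.4],[0,0,0,0,0,0,0.4]])

```text
clock: 20.5
ee_pos: [0.5968, 0.1088, 0.0568]
orientation: [-0.115, 1.569, -0.073]
force: [-0.7, -0.1, 7.3]
width: 0.0531
```

Contact; release.

Emit:
move_arm(moves=[[-0.1,0,0,0,0,0,0.7],[0,0,0,0,0,0,0.85],[0,0,0,0,0,0,1],[0,0,0,0,0,0,1],[-3,0,0,0,0,0,1],[-4,0,0,0,0,0,1],[-3,0,0,0,0,0,1],[-1,0,0,0,0,0,1]])

```text
clock: 21.3
ee_pos: [0.5974, 0.1088, 0.1703]
orientation: [-0.099, 1.566, -0.057]
force: [-0.3, -0.5, 0.2]
width: 0.0853
```

Emit:
move_arm(moves=[[0,-2,-4,0,0,0,0],[0,-2,-4,0,0,0,0],[0,-2,-4,0,0,0,0],[0,-4.5,-2,0,0,0,0],[0,0,0,0,0,0,0],[0,0,0,0,0,0,0]])

```text
clock: 21.9
ee_pos: [0.4601, -0.0028, 0.166]
orientation: [2.029, 1.571, 2.068]
force: [0.7, 0.8, -1.2]
width: -0.0003
```

```bash
python3 - <<'E'
from h import *
for c in ['wrist','side','top']: pp(c,['cup_1','plate_pad'])
st()
rel([0.4497,0.001,0.04])
d=save('side','s2');e=save('wrist','w4')
cv2.imwrite('pics/b2.png',np.hstack([cv2.resize(d['image'][140:260,160:330],(510,360),interpolation=2),cv2.resize(e['image'],(480,360))])[:, :990][:, ::1]) if 0 else None
cv2.imwrite('pics/b2.png',np.hstack([cv2.resize(d['image'][140:260,170:330],(400,300),interpolation=2),cv2.resize(e['image'],(400,300))]))
E
```

```text
wrist cup_1 [ 0.6037 -0.0243  0.0112] 0.66
wrist cup_1 [0.5979 0.1076 0.0153] 0.63
wrist plate_pad [ 0.4496 -0.0029  0.0167] 0.75
side cup_1 [ 0.6035 -0.0212  0.0156] 0.86
side cup_1 [0.5945 0.1098 0.0175] 0.64
side plate_pad [0.4521 0.0019 0.0156] 0.79
top cup_1 [0.5915 0.1055 0.0139] 0.53
top cup_1 [0.7191 0.0186 0.1264] 0.25
t 22.35 pos [ 0.4605 -0.0015  0.1664] rpy [3.006 1.57  3.049] F [-0.5  0.2 -0.6] w -0.0001
shift cm [12.64  0.3  -1.07]
```

View pics/b2.png

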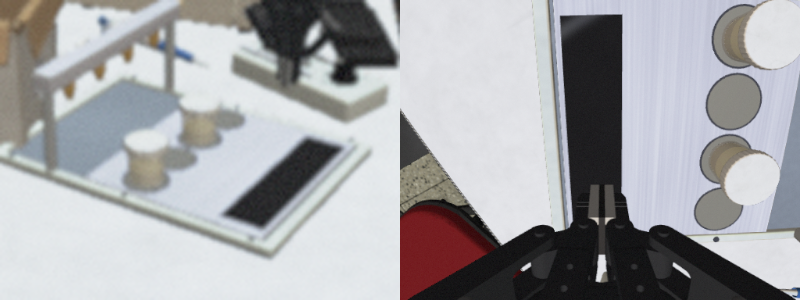

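Emit:
move_arm(moves=[[4,0.1,-0.5,0,0,0,0],[4,0.1,-0.5,0,0,0,0],[3,0.1,0,0,0,0,0],[1.2,0,0,0,0,0,0],[0.6,0,0,0,0,0,0],[0.3,0,0,0,0,0,0],[0,0,0,0,0,0,0]])

```text
clock: 23.15
ee_pos: [0.4511, 0.0003, 0.0366]
orientation: [-0.414, 1.569, -0.372]
force: [-0.7, 0.2, 0.0]
width: -0.0002
```

Emit:
move_arm(moves=[[0.1,0,0,0,0,0,0],[0,0,0,0,0,0,0]])

```text
clock: 23.35
ee_pos: [0.4509, 0.0004, 0.0353]
orientation: [-0.401, 1.569, -0.359]
force: [0.3, 0.5, -0.4]
width: -0.0001
```

Emit:
move_arm(moves=[[0.15,0,0,0,0,0,0],[0,0,0,0,0,0,0]])

```text
clock: 23.55
ee_pos: [0.4519, 0.0004, 0.035]
orientation: [-0.146, 1.567, -0.104]
force: [-0.6, 2.9, 11.2]
width: 0.0001
```

Emit:
move_arm(moves=[[0.02,0,0.2,0,0,0,0],[0,0,0.4,0,0,0,0],[0,0,0.6,0,0,0,0],[0,0,0.6,0,0,0,0],[0,0,0.6,0,0,0,0],[0,0,0.6,0,0,0,0],[0,0,0.6,0,0,0,0],[0,0,0.4,0,0,0,0]])

```text
clock: 24.35
ee_pos: [0.492, 0.0029, 0.035]
orientation: [0.312, 1.567, 0.355]
force: [-2.8, 6.9, 15.7]
width: -0.0001
```

```bash
python3 - <<'E'
from h import *
st()
for c in ['side']: pp(c,['cup_1','plate_pad','place_1'])
E
```

```text
t 24.35 pos [0.492  0.0029 0.035 ] rpy [0.312 1.567 0.355] F [-2.8  6.9 15.7] w -0.0001
side cup_1 [0.6365 0.1101 0.0196] 0.85
side cup_1 [ 0.6462 -0.0214  0.0183] 0.63
side plate_pad [0.4905 0.0035 0.0167] 0.74
side plate_pad [0.6402 0.1127 0.0216] 0.39
side place_1 [ 0.6484 -0.0843  0.0145] 0.93
side place_1 [ 0.645  -0.0155  0.0145] 0.8
side place_1 [0.6439 0.047  0.0159] 0.77
side place_1 [0.6362 0.1095 0.0173] 0.74
```

Emit:
move_arm(moves=[[-0.02,0.05,0.5,0,0,0,0],[0,0.01,0.6,0,0,0,0],[0,0.01,0.6,0,0,0,0],[0,0.01,0.6,0,0,0,0],[0,0.01,0.6,0,0,0,0],[0,0.01,0.6,0,0,0,0],[0,0.01,0.6,0,0,0,0],[0,0.01,0.5,0,0,0,0]])

```text
clock: 25.35
ee_pos: [0.5377, 0.0057, 0.035]
orientation: [0.094, 1.568, 0.137]
force: [-1.9, 3.8, 13.0]
width: 0.0002
```

Emit:
move_arm(moves=[[0,0.01,0.5,0,0,0,0],[0,0.01,0.6,0,0,0,0],[0,0.01,0.6,0,0,0,0],[0,0.01,0.5,0,0,0,0],[0,0,0.4,0,0,0,0]])

```text
clock: 25.85
ee_pos: [0.5636, 0.0073, 0.035]
orientation: [0.182, 1.568, 0.224]
force: [-3.0, 4.8, 12.3]
width: 0.0
```

```bash
python3 - <<'E'
from h import *
st()
for c in ['side']: pp(c,['cup_1','plate_pad','place_1'])
E
```

```text
t 25.85 pos [0.5636 0.0073 0.035 ] rpy [0.182 1.568 0.224] F [-3.   4.8 12.3] w 0.0
side cup_1 [ 0.7151 -0.0152  0.0164] 0.81
side cup_1 [0.7116 0.1136 0.0168] 0.69
side cup_1 [ 2.828e-01  4.704e-01 -1.000e-04] 0.63
side plate_pad [0.5623 0.0088 0.0152] 0.85
side place_1 [0.7087 0.1195 0.0196] 0.95
side place_1 [ 0.7196 -0.081   0.0146] 0.77
side place_1 [ 0.717  -0.0146  0.0145] 0.61
side place_1 [0.7128 0.0554 0.0168] 0.6
```

Emit:
move_arm(moves=[[0,0,0.3,0,0,0,0],[0,0,0.2,0,0,0,0],[0,0,0.2,0,0,0,0],[0,0,0.1,0,0,0,0]])

```text
clock: 26.45
ee_pos: [0.5694, 0.0076, 0.0349]
orientation: [3.066, 1.569, 3.109]
force: [-13.9, 2.4, 22.3]
width: 0.0001
```

Emit:
move_arm(moves=[[0,0,0.2,0,0,0,0],[0,0,0.2,0,0,0,0]])

```text
clock: 26.65
ee_pos: [0.5737, 0.0073, 0.035]
orientation: [-2.535, 1.57, -2.493]
force: [-12.6, 0.7, 19.2]
width: -0.0001
```

Emit:
move_arm(moves=[[0,0,0.2,0,0,0,0],[0,0,0.2,0,0,0,0]])

```text
clock: 26.85
ee_pos: [0.5779, 0.0074, 0.035]
orientation: [-2.27, 1.57, -2.228]
force: [-9.7, -0.4, 18.6]
width: -0.0002
```

Slipping against the home stop. Lift and look.

Emit:
move_arm(moves=[[-2,0,0,0,0,0,0],[-4,0,-1,0,0,0,0],[-4,0,-2,0,0,0,0],[-2,-3,-3,0,0,0,0],[0,0,0,0,0,0,0]])

```text
clock: 27.35
ee_pos: [0.5196, -0.0273, 0.1574]
orientation: [-0.525, 1.565, -0.484]
force: [0.5, -0.8, -0.4]
width: 0.0004
```

```bash
python3 - <<'E'
from h import *
for c in ['side','wrist','top']: pp(c,['cup_1','plate_pad','place_1','knob_grip','lock_fin'])
st()
d=save('side','s3');e=robot.get_image('top')
cv2.imwrite('pics/b3.png',np.hstack([cv2.resize(d['image'][130:250,170:330],(400,300),interpolation=2),cv2.resize(e['image'][120:210,320:380],(200,300),interpolation=2)]))
E
```

```text
side cup_1 [ 0.7239 -0.0196  0.0139] 0.79
side cup_1 [0.7672 0.1285 0.0153] 0.65
side plate_pad [0.5703 0.0071 0.0199] 0.94
side place_1 [0.7184 0.0511 0.0141] 0.86
side place_1 [ 0.7287 -0.078   0.0147] 0.81
side place_1 [0.7142 0.1165 0.0191] 0.7
side place_1 [ 0.7236 -0.014   0.0163] 0.68
side place_1 [0.7683 0.1294 0.018 ] 0.67
side knob_grip [ 0.5131 -0.2626  0.0626] 0.5
side lock_fin [ 0.6317 -0.2855  0.0729] 0.45
wrist cup_1 [ 0.7209 -0.0153  0.015 ] 0.7
wrist plate_pad [0.5687 0.0047 0.0164] 0.59
wrist place_1 [ 0.7268 -0.0846  0.0189] 0.67
wrist lock_fin [ 0.7225 -0.0134  0.0131] 0.61
top cup_1 [0.7654 0.127  0.0166] 0.62
top cup_1 [ 0.7226 -0.0125  0.0187] 0.46
top plate_pad [0.5703 0.0125 0.0152] 0.86
top place_1 [ 0.7222 -0.0135  0.0175] 0.96
top place_1 [0.7136 0.1128 0.0171] 0.79
top place_1 [ 0.5697  0.008  -0.0028] 0.48
top place_1 [0.7238 0.0224 0.125 ] 0.16
top knob_grip [ 0.5106 -0.2639  0.0663] 0.65
top lock_fin [ 0.6311 -0.2844  0.0706] 0.48
top lock_fin [0.5687 0.0082 0.017 ] 0.32
t 28.25 pos [ 0.5195 -0.0249  0.1531] rpy [-0.984  1.571 -0.942] F [ 0.8  0.4 -0.1] w 0.0002
```

View pics/b3.png

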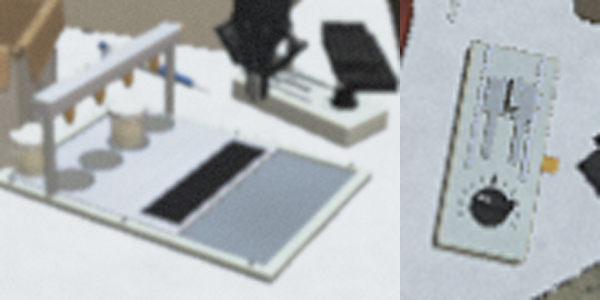

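```bash
python3 - <<'E'
from h import *
from scipy.spatial import cKDTree
def cloud(d):
    v,u=np.nonzero(d['depth']>0); z=d['depth'][v,u]
    p=cv2.undistortPoints(np.c_[u,v].astype(float)[:,None],d['camera_matrix'],np.array([d['k1'],0,0,0,0]))[:,0]
    return (np.c_[p*z[:,None],z]-d['t'])@d['R'],u,v
yaw=0.05;O=np.array([0.5695,0.0075]);c,s=np.cos(yaw),np.sin(yaw)
for cam in ['top','side']:
    d=robot.get_image(cam); X,u,v=cloud(d)
    S=np.c_[(X[:,:2]-O)@np.array([[c,-s],[s,c]]),X[:,2]]
    cols=d['image'][v,u]
    m=(abs(S[:,2]-.075)<.009)&(S[:,0]>.08)&(S[:,0]<.26)&(abs(S[:,1])<.2)
    for lo,hi in [(0.06,0.2),(-0.1,0.03)]:
        q=S[m&(S[:,1]>lo)&(S[:,1]<hi)]
        if len(q)>4: print(cam,'lid',len(q),q.min(0).round(4),q.max(0).round(4),(cv2.minEnclosingCircle((q[:,:2]*1000).astype(np.float32))))
    m=(S[:,2]>.03)&(S[:,2]<.12)&(abs(S[:,0]-.15)<.03)&(abs(S[:,1])>.125)&(abs(S[:,1])<.17)
    for sg in (1,-1):
        q=S[m&(S[:,1]*sg>0)]
        if len(q): print(cam,'post',sg,len(q),np.percentile(q,5,axis=0).round(4),np.percentile(q,95,axis=0).round(4))
    for r in robot.silhouettes(cam,'cup_1')[:2]:
        mm=r['mask'][v,u]; q=S[mm]; print('sil',r['confidence'],mm.sum(),np.percentile(q,3,axis=0).round(3),np.percentile(q,97,axis=0).round(3))
d=robot.get_image('side');cv2.imwrite('pics/c4.png',cv2.resize(d['image'][150:220,165:255],(720,560),interpolation=2))
E
```

```text
top lid 164 [0.1421 0.0603 0.0667] [0.2586 0.1499 0.0837] ((197.54473876953125, 104.97176361083984), 68.17533874511719)
top lid 18 [ 0.1408 -0.0137  0.0666] [ 0.1603 -0.0021  0.0808] ((150.1876220703125, -9.34544563293457), 10.192869186401367)
top post 1 30 [0.1421 0.1379 0.0349] [0.1481 0.1508 0.1066]
side lid 192 [0.1385 0.0652 0.067 ] [0.2595 0.1527 0.084 ] ((193.87646484375, 112.43099975585938), 67.46154022216797)
side lid 108 [ 0.1218 -0.0552  0.0664] [ 0.1748 -0.0013  0.0754] ((148.7395782470703, -30.343618392944336), 29.557024002075195)
side post 1 126 [0.1388 0.1414 0.0329] [0.1516 0.1529 0.1157]
side post -1 87 [ 0.1416 -0.1404  0.0355] [ 0.1544 -0.1291  0.1134]
sil 0.75 246 [0.181 0.094 0.02 ] [0.226 0.138 0.074]
sil 0.66 275 [ 0.124 -0.055  0.016] [ 0.171 -0.004  0.074]
```

View pics/c4.png

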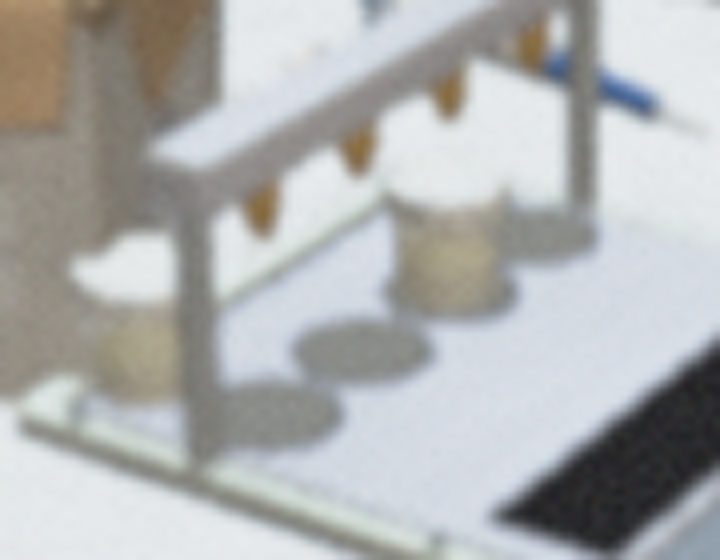

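Emit:
move_arm(moves=[[2,1.5,2.5,0,0,0,0],[3,1.5,2.5,0,0,0,0],[4,0,0,0,0,0,0],[1.7,0,0,0,0,0,0],[0.8,0,0,0,0,0,0],[0.2,0,0,0,0,0,0],[0,0,0,0,0,0,0],[0,0,0,0,0,0,0]])

```text
clock: 29.4
ee_pos: [0.5691, 0.0068, 0.0375]
orientation: [-0.309, 1.568, -0.267]
force: [-0.3, 0.2, -0.6]
width: 0.0003
```

Emit:
move_arm(moves=[[0.12,0,0,0,0,0,0],[0,0,0,0,0,0,0]])

```text
clock: 29.6
ee_pos: [0.5685, 0.007, 0.0354]
orientation: [-0.384, 1.57, -0.342]
force: [-0.6, 0.4, -0.5]
width: 0.0003
```

Emit:
move_arm(moves=[[0.15,0,0,0,0,0,0],[0.02,0,0,0,0,0,0]])

```text
clock: 29.8
ee_pos: [0.5686, 0.007, 0.035]
orientation: [-0.516, 1.57, -0.474]
force: [-6.1, 1.2, 16.2]
width: 0.0001
```

Emit:
move_arm(moves=[[0.02,0,-0.2,0,0,0,0],[0,0,-0.4,0,0,0,0],[0,-0.01,-0.5,0,0,0,0],[0,-0.01,-0.5,0,0,0,0],[0,-0.01,-0.3,0,0,0,0],[0,-0.01,-0.1,0,0,0,0]])

```text
clock: 30.4
ee_pos: [0.55, 0.0058, 0.035]
orientation: [-0.085, 1.566, -0.043]
force: [2.0, 2.5, 9.2]
width: 0.0
```

```bash
python3 - <<'E'
from h import *
st()
for c in ['side','top']: pp(c,['cup_1','place_1'])
E
```

```text
t 30.4 pos [0.55   0.0058 0.035 ] rpy [-0.085  1.566 -0.043] F [2.  2.5 9.2] w 0.0
side cup_1 [ 2.809e-01  4.701e-01 -2.000e-04] 0.68
side cup_1 [0.7501 0.127  0.0156] 0.66
side cup_1 [0.7162 0.012  0.1271] 0.35
side cup_1 [0.6973 0.1159 0.0212] 0.31
side cup_1 [ 0.5108 -0.2589  0.005 ] 0.24
side place_1 [0.699  0.0522 0.0137] 0.84
side place_1 [ 0.7049 -0.0146  0.0157] 0.84
side place_1 [ 0.7041 -0.0787  0.0122] 0.84
side place_1 [0.6996 0.1105 0.0202] 0.7
top cup_1 [0.7495 0.1278 0.0164] 0.62
top place_1 [ 0.7067 -0.0845  0.0168] 0.81
top place_1 [0.7024 0.049  0.0159] 0.68
top place_1 [0.6977 0.1162 0.0193] 0.62
```

Emit:
move_arm(moves=[[0.03,0,-0.2,0,0,0,0],[0,-0.01,-0.3,0,0,0,0],[0,-0.01,-0.3,0,0,0,0],[0,-0.01,-0.3,0,0,0,0]])

```text
clock: 31.1
ee_pos: [0.5394, 0.0052, 0.035]
orientation: [-0.044, 1.566, -0.002]
force: [2.3, 2.7, 10.6]
width: -0.0001
```

```bash
python3 - <<'E'
from h import *
st()
for c in ['side','top']: pp(c,['cup_1','place_1'])
E
```

```text
t 31.1 pos [0.5394 0.0052 0.035 ] rpy [-0.044  1.566 -0.002] F [ 2.3  2.7 10.6] w -0.0001
side cup_1 [ 0.6935 -0.0163  0.0166] 0.85
side cup_1 [0.7402 0.1303 0.0174] 0.75
side place_1 [0.6879 0.1154 0.0217] 0.97
side place_1 [ 0.691  -0.0163  0.0133] 0.92
side place_1 [ 0.6967 -0.0835  0.0166] 0.81
side place_1 [0.6876 0.0501 0.0135] 0.72
side place_1 [0.7172 0.0144 0.1285] 0.72
top cup_1 [0.7355 0.1249 0.0173] 0.63
top place_1 [0.6856 0.1135 0.0137] 0.96
top place_1 [0.6875 0.0472 0.0152] 0.87
top place_1 [ 0.697  -0.083   0.0156] 0.78
top place_1 [ 0.5098 -0.2644  0.066 ] 0.72
top place_1 [ 0.6942 -0.0192  0.0172] 0.62
```

Emit:
move_arm(moves=[[0,0,-0.2,0,0,0,0],[0,-0.01,-0.2,0,0,0,0],[0,-0.01,-0.2,0,0,0,0],[0,-0.01,-0.2,0,0,0,0]])

```text
clock: 31.8
ee_pos: [0.5315, 0.0046, 0.035]
orientation: [-0.002, 1.566, 0.041]
force: [2.2, 4.3, 10.7]
width: 0.0003
```

```bash
python3 - <<'E'
from h import *
st()
for c in ['side','top']: pp(c,['cup_1','place_1'])
E
```

```text
t 31.8 pos [0.5315 0.0046 0.035 ] rpy [-0.002  1.566  0.041] F [ 2.2  4.3 10.7] w 0.0003
side cup_1 [ 0.6858 -0.0137  0.0154] 0.76
side cup_1 [0.7286 0.1277 0.0155] 0.58
side cup_1 [ 0.5115 -0.2593  0.0037] 0.29
side place_1 [ 0.6874 -0.0785  0.0158] 0.95
side place_1 [ 0.6844 -0.017   0.0147] 0.91
side place_1 [0.6814 0.0476 0.0143] 0.82
side place_1 [0.6796 0.1165 0.0186] 0.69
top cup_1 [0.7299 0.1289 0.015 ] 0.59
top place_1 [0.6746 0.1123 0.0193] 0.91
top place_1 [0.6841 0.0491 0.0159] 0.81
top place_1 [ 0.6853 -0.0141  0.0133] 0.77
top place_1 [ 0.6888 -0.0839  0.0143] 0.68
```

Emit:
move_arm(moves=[[0,0,-0.2,0,0,0,0],[0,-0.01,-0.2,0,0,0,0],[0,-0.01,-0.2,0,0,0,0],[0,-0.01,-0.2,0,0,0,0]])

```text
clock: 32.5
ee_pos: [0.5235, 0.0041, 0.035]
orientation: [0.057, 1.566, 0.099]
force: [2.8, 4.7, 12.0]
width: 0.0
```

```bash
python3 - <<'E'
from h import *
st()
for c in ['side','top']: pp(c,['cup_1','place_1'])
d=save('side','s5');e=save('top','t5')
cv2.imwrite('pics/c5.png',np.hstack([cv2.resize(d['image'][150:220,165:255],(450,350),interpolation=2),cv2.resize(e['image'][95:165,225:295],(350,350),interpolation=2)]))
E
```

```text
t 32.5 pos [0.5235 0.0041 0.035 ] rpy [0.057 1.566 0.099] F [ 2.8  4.7 12. ] w 0.0
side cup_1 [0.7222 0.1282 0.0184] 0.58
side cup_1 [ 0.6781 -0.0154  0.0159] 0.52
side place_1 [0.6681 0.1133 0.0206] 0.87
side place_1 [ 0.6783 -0.0155  0.0146] 0.76
side place_1 [0.675  0.0492 0.0125] 0.71
side place_1 [0.5229 0.0099 0.0176] 0.4
side place_1 [ 0.4136  0.4003 -0.0033] 0.25
top cup_1 [0.7249 0.1279 0.0158] 0.6
top place_1 [0.6701 0.1144 0.019 ] 0.93
top place_1 [ 0.6788 -0.084   0.0147] 0.91
top place_1 [0.6769 0.0489 0.015 ] 0.72
top place_1 [ 0.6744 -0.0184  0.0185] 0.71
```

View pics/c5.png

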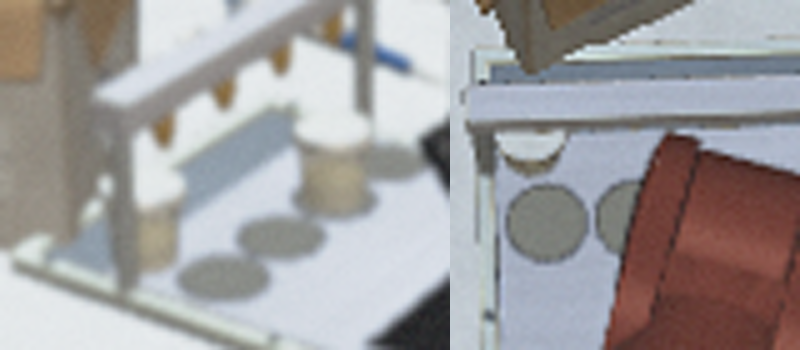

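Emit:
move_arm(moves=[[0,0,-0.2,0,0,0,0],[0,-0.01,-0.2,0,0,0,0],[0,-0.01,-0.2,0,0,0,0],[0,-0.01,-0.2,0,0,0,0]])

```text
clock: 33.3
ee_pos: [0.5155, 0.0036, 0.035]
orientation: [0.113, 1.565, 0.156]
force: [2.7, 5.0, 11.9]
width: 0.0001
```

```bash
python3 - <<'E'
from h import *
st()
for c in ['side','top']: pp(c,['cup_1','place_1'])
E
```

```text
t 33.3 pos [0.5155 0.0036 0.035 ] rpy [0.113 1.565 0.156] F [ 2.7  5.  11.9] w 0.0001
side cup_1 [ 0.6701 -0.02    0.0141] 0.85
side cup_1 [0.7143 0.1251 0.0152] 0.76
side cup_1 [ 0.5092 -0.2627  0.0666] 0.18
side place_1 [ 0.6672 -0.0171  0.0155] 0.88
side place_1 [0.6647 0.0483 0.0155] 0.82
side place_1 [0.659  0.1133 0.0187] 0.7
top cup_1 [0.7148 0.1243 0.0154] 0.66
top cup_1 [0.6624 0.1117 0.0194] 0.26
top place_1 [ 0.6731 -0.083   0.0144] 0.87
top place_1 [ 0.6701 -0.0168  0.0172] 0.71
top place_1 [0.6662 0.0489 0.0153] 0.7
top place_1 [0.6609 0.1104 0.019 ] 0.61
```

Emit:
move_arm(moves=[[0,0,-0.2,0,0,0,0],[0,-0.01,-0.2,0,0,0,0],[0,-0.01,-0.2,0,0,0,0],[0,-0.01,-0.2,0,0,0,0]])

```text
clock: 34.0
ee_pos: [0.5075, 0.0031, 0.035]
orientation: [0.164, 1.566, 0.207]
force: [2.1, 6.3, 11.8]
width: 0.0001
```

```bash
python3 - <<'E'
from h import *
st()
for c in ['side','top']: pp(c,['cup_1','place_1'])
E
```

```text
t 34.0 pos [0.5075 0.0031 0.035 ] rpy [0.164 1.566 0.207] F [ 2.1  6.3 11.8] w 0.0001
side cup_1 [ 0.6296 -0.2846  0.0732] 0.75
side cup_1 [0.7102 0.124  0.018 ] 0.67
side cup_1 [ 0.6655 -0.0183  0.0162] 0.49
side place_1 [0.653 0.116 0.016] 0.86
side place_1 [ 0.6599 -0.0186  0.0153] 0.8
side place_1 [ 0.6647 -0.085   0.0132] 0.8
side place_1 [0.6587 0.0487 0.0132] 0.56
side place_1 [0.5122 0.0062 0.0178] 0.24
top cup_1 [0.7093 0.1226 0.0147] 0.7
top cup_1 [ 0.661  -0.0194  0.0157] 0.65
top place_1 [0.651  0.1129 0.0193] 0.93
top place_1 [ 0.6611 -0.0177  0.0172] 0.83
top place_1 [0.6576 0.0481 0.0164] 0.73
top place_1 [ 0.6634 -0.0851  0.0156] 0.69
```

Emit:
move_arm(moves=[[0,0.03,-0.2,0,0,0,0],[0,0,-0.2,0,0,0,0],[0,0,-0.2,0,0,0,0],[0,0,-0.2,0,0,0,0],[0,0,-0.2,0,0,0,0]])

```text
clock: 34.8
ee_pos: [0.4975, 0.0025, 0.035]
orientation: [-0.028, 1.566, 0.014]
force: [2.0, 3.9, 12.3]
width: -0.0001
```

```bash
python3 - <<'E'
from h import *
st()
for c in ['side','top']: pp(c,['cup_1','place_1'])
E
```

```text
t 34.8 pos [0.4975 0.0025 0.035 ] rpy [-0.028  1.566  0.014] F [ 2.   3.9 12.3] w -0.0001
side cup_1 [0.6974 0.1242 0.0176] 0.84
side cup_1 [ 0.6515 -0.0149  0.0151] 0.73
side place_1 [0.6444 0.1102 0.0206] 0.88
side place_1 [ 0.6509 -0.0183  0.0132] 0.86
side place_1 [0.6477 0.0506 0.0134] 0.61
side place_1 [ 0.6538 -0.0819  0.0161] 0.6
top cup_1 [0.6948 0.1245 0.0178] 0.61
top cup_1 [ 0.4163  0.404  -0.0055] 0.28
top place_1 [ 0.6537 -0.0863  0.0182] 0.89
top place_1 [ 0.6525 -0.0181  0.015 ] 0.81
top place_1 [0.6458 0.1109 0.0194] 0.66
top place_1 [0.6503 0.0466 0.017 ] 0.57
```

Emit:
move_arm(moves=[[0,0,-0.2,0,0,0,0],[0,0,-0.2,0,0,0,0],[0,0,-0.2,0,0,0,0],[0,0,-0.2,0,0,0,0],[0,0,-0.2,0,0,0,0]])

```text
clock: 35.6
ee_pos: [0.4876, 0.0019, 0.035]
orientation: [-0.106, 1.565, -0.063]
force: [2.0, 2.4, 11.0]
width: 0.0
```

```bash
python3 - <<'E'
from h import *
st()
for c in ['side','top']: pp(c,['cup_1','place_1'])
E
```

```text
t 35.6 pos [0.4876 0.0019 0.035 ] rpy [-0.106  1.565 -0.063] F [ 2.   2.4 11. ] w 0.0
side cup_1 [0.6911 0.121  0.0185] 0.71
side cup_1 [ 0.6431 -0.0185  0.0161] 0.66
side place_1 [ 0.6446 -0.0166  0.013 ] 0.95
side place_1 [0.6389 0.0443 0.0142] 0.89
side place_1 [ 0.6459 -0.0874  0.0168] 0.82
side place_1 [0.6332 0.1129 0.0187] 0.59
top cup_1 [ 0.6433 -0.0199  0.0185] 0.6
top cup_1 [ 0.2805  0.4639 -0.0028] 0.53
top cup_1 [0.6885 0.1229 0.0154] 0.49
top place_1 [0.6334 0.1124 0.0177] 0.85
top place_1 [ 0.6442 -0.0893  0.017 ] 0.78
top place_1 [0.6375 0.0428 0.0123] 0.63
top place_1 [ 0.6413 -0.0184  0.0168] 0.59
```

Emit:
move_arm(moves=[[0,0,-0.4,0,0,0,0],[0,0,-0.5,0,0,0,0],[0,0,-0.6,0,0,0,0],[0,0,-0.6,0,0,0,0],[0,0,-0.6,0,0,0,0],[0,0,-0.6,0,0,0,0],[0,0,-0.5,0,0,0,0],[0,0,-0.3,0,0,0,0]])

```text
clock: 36.7
ee_pos: [0.4468, -0.0005, 0.035]
orientation: [-0.301, 1.564, -0.259]
force: [6.2, -0.3, 7.9]
width: -0.0
```

Emit:
move_arm(moves=[[0,0,-0.2,0,0,0,0],[0,0,-0.2,0,0,0,0],[0,0,-0.2,0,0,0,0]])

```text
clock: 37.0
ee_pos: [0.4412, -0.0006, 0.035]
orientation: [-0.241, 1.564, -0.199]
force: [5.0, 0.4, 8.4]
width: 0.0006
```

Emit:
move_arm(moves=[[-3,0,0,0,0,0,0],[-4,0,0,0,0,0,0.5],[-4.5,0,0,0,0,0,1],[0,3.5,3.5,0,0,0,1],[0,3,4,0,0,0,1],[0,2,4.5,0,0,0,1],[0,1.5,4,0,0,0,1],[0,0,0,0,0,0,1]])

```text
clock: 37.8
ee_pos: [0.5965, 0.1084, 0.1443]
orientation: [2.956, 1.568, 3.0]
force: [-1.3, -0.2, -1.4]
width: 0.0851
```

```bash
python3 - <<'E'
from h import *
for c in ['side','top','wrist']: pp(c,['cup_1','place_1'])
st(); rel([0.647,0.12,0.15])
E
```

```text
side cup_1 [ 0.6026 -0.0218  0.0172] 0.81
side cup_1 [0.6511 0.1206 0.0145] 0.76
side place_1 [ 0.6054 -0.0852  0.0135] 0.94
side place_1 [0.5934 0.1092 0.0196] 0.79
side place_1 [0.5956 0.0436 0.0138] 0.69
side place_1 [ 0.6036 -0.0191  0.0143] 0.69
top cup_1 [ 0.6021 -0.0218  0.0176] 0.62
top place_1 [ 0.6029 -0.0213  0.0172] 0.87
top place_1 [0.5996 0.0431 0.0149] 0.83
top place_1 [ 0.6037 -0.09    0.0146] 0.81
wrist cup_1 [ 0.6027 -0.0233  0.0136] 0.92
wrist cup_1 [0.6493 0.1214 0.0147] 0.62
wrist place_1 [0.5977 0.1089 0.0156] 0.96
wrist place_1 [0.5951 0.0454 0.018 ] 0.92
t 38.25 pos [0.5938 0.1063 0.1485] rpy [-0.18   1.569 -0.139] F [ 0.9 -0.4 -0.3] w 0.0854
shift cm [-0.14  1.14  5.38]
```

```bash
python3 - <<'E'
from h import *
print(np.round(robot.get_obs()['qpos'],3)); st()
E
```

```text
[-0.039  0.117 -0.073  1.379 -0.     1.49 ]
t 38.25 pos [0.5938 0.1063 0.1485] rpy [-0.18   1.569 -0.139] F [ 0.9 -0.4 -0.3] w 0.0854
```

Emit:
move_arm(moves=[[0,0,0,-0.149,0,0,1],[0,0,0,-0.149,0,0,1],[0,0,0,-0.149,0,0,1],[0,0,0,-0.149,0,0,1],[0,0,0,-0.149,0,0,1],[0,0,0,-0.149,0,0,1],[0,0,0,-0.149,0,0,1],[0,0,0,-0.149,0,0,1]])

```text
clock: 39.05
ee_pos: [0.5938, 0.1065, 0.1481]
orientation: [-1.408, 1.57, -0.168]
force: [-0.4, -0.2, -0.3]
width: 0.0856
```

Emit:
move_arm(moves=[[0,0,0,-0.149,0,0,1],[0,0,0,-0.149,0,0,1],[0,0,0,-0.07,0,0,1],[0,0,0,0,0,0,1],[0,0,0,0,0,0,1]])

```text
clock: 39.55
ee_pos: [0.5939, 0.1066, 0.148]
orientation: [-1.771, 1.57, -0.171]
force: [-0.1, -0.9, -0.6]
width: 0.0852
```

```bash
python3 - <<'E'
from h import *
for c in ['side','wrist']: pp(c,['cup_1'])
o=st(); print(np.round(o['qpos'],3)); rel([0.650,0.121,0.041])
E
```

```text
side cup_1 [0.6529 0.1206 0.0173] 0.84
side cup_1 [ 0.6039 -0.0219  0.0156] 0.61
wrist cup_1 [ 0.6018 -0.0255  0.0144] 0.72
wrist cup_1 [0.6496 0.1243 0.0167] 0.69
t 39.75 pos [0.5939 0.1067 0.1477] rpy [-2.236  1.571 -0.635] F [-0.1 -0.8 -0.8] w 0.0856
[-0.039  0.12  -0.072  1.379 -0.    -0.069]
shift cm [10.67 -5.65  1.26]
```

Emit:
move_arm(moves=[[0,-2.7,0.7,0,0,0,1],[0,-2.7,0.6,0,0,0,1],[3,-0.1,0.1,0,0,0,1],[3,0,0,0,0,0,1],[2.2,0,0,0,0,0,1],[0.8,0,0,0,0,0,1],[0,0,0,0,0,0,1]])

```text
clock: 40.45
ee_pos: [0.6476, 0.1224, 0.0565]
orientation: [1.58, 1.569, -3.101]
force: [-0.6, -0.9, 0.7]
width: 0.0855
```

```bash
python3 - <<'E'
from h import *
o=st(); pp('side',['cup_1']); pp('wrist',['cup_1'])
E
```

```text
t 40.45 pos [0.6476 0.1224 0.0565] rpy [ 1.58   1.569 -3.101] F [-0.6 -0.9  0.7] w 0.0855
side cup_1 [ 0.6025 -0.0216  0.0134] 0.59
side cup_1 [0.6484 0.1215 0.0159] 0.57
wrist cup_1 [0.6484 0.1194 0.013 ] 0.95
```

Emit:
move_arm(moves=[[0,0,0,0,0,0,0.5],[0,0,0,0,0,0,0.5],[0,0,0,0,0,0,0.4],[0,0,0,0,0,0,0.4],[0,0,0,0,0,0,0.4],[-1,0,0,0,0,0,0.4],[-1.5,0,0,0,0,0,0.4],[0,0,0,0,0,0,0.4]])

```text
clock: 41.45
ee_pos: [0.65, 0.1224, 0.0858]
orientation: [-1.626, 1.567, -0.024]
force: [-0.1, 0.3, 0.0]
width: 0.0533
```

```bash
python3 - <<'E'
from h import *
pp('side',['cup_1']); pp('wrist',['cup_1','place_1']);o=st(); rel([0.5965,0.109,0.08])
E
```

```text
side cup_1 [ 0.6045 -0.024   0.0163] 0.55
side cup_1 [0.6514 0.1245 0.0436] 0.47
wrist cup_1 [0.6507 0.1257 0.0405] 0.95
wrist cup_1 [ 0.6021 -0.0246  0.0167] 0.89
wrist place_1 [0.5947 0.0468 0.0162] 0.81
wrist place_1 [0.5974 0.1058 0.0171] 0.71
t 41.7 pos [0.6482 0.1224 0.082 ] rpy [ 1.63   1.57  -3.051] F [0.4 0.  0.3] w 0.0528
shift cm [ 0.2   5.2  -1.18]
```

Emit:
move_arm(moves=[[0,1.5,-0.4,0,0,0,0.4],[0,2,-0.4,0,0,0,0.4],[0,1.5,-0.4,0,0,0,0.4],[1.2,0.3,0,0,0,0,0.4],[0.7,0,0,0,0,0,0.4],[0.2,0,0,0,0,0,0.4],[0,0,0,0,0,0,0.4],[0,0,0,0,0,0,0.4]])

```text
clock: 42.5
ee_pos: [0.5963, 0.1088, 0.0615]
orientation: [-2.694, 1.571, -1.092]
force: [-0.2, -0.5, 0.3]
width: 0.0528
```

```bash
python3 - <<'E'
from h import *
pp('side',['cup_1']); pp('wrist',['cup_1','place_1']);o=st(); rel([0.5955,0.109,0.058])
E
```

```text
side cup_1 [ 0.6017 -0.0234  0.0161] 0.83
side cup_1 [ 0.5139 -0.262   0.0683] 0.46
wrist cup_1 [0.5962 0.1072 0.0163] 0.97
wrist cup_1 [ 0.6034 -0.0224  0.0145] 0.6
wrist place_1 [0.5937 0.0471 0.0164] 0.91
t 42.75 pos [0.5962 0.1088 0.0619] rpy [-1.816  1.57  -0.214] F [ 0.2  0.5 -0.3] w 0.0533
shift cm [0.39 0.07 0.02]
```

Emit:
move_arm(moves=[[0.3,0.05,0,0,0,0,0.4],[0.1,0,0,0,0,0,0.4],[0,0,0,0,0,0,0.4]])

```text
clock: 43.05
ee_pos: [0.5961, 0.1088, 0.0585]
orientation: [-1.689, 1.569, -0.087]
force: [-0.3, 0.1, 6.1]
width: 0.0528
```

Emit:
move_arm(moves=[[0.1,0,0,0,0,0,0.4],[0,0,0,0,0,0,0.4]])

```text
clock: 43.25
ee_pos: [0.5967, 0.1088, 0.0585]
orientation: [-1.631, 1.568, -0.029]
force: [-0.9, 0.9, 9.9]
width: 0.0527
```

Emit:
move_arm(moves=[[0.1,0,0,0,0,0,0.4],[0,0,0,0,0,0,0.4]])

```text
clock: 43.45
ee_pos: [0.5974, 0.1088, 0.0584]
orientation: [-1.604, 1.566, -0.002]
force: [-1.0, 1.0, 15.6]
width: 0.0533
```

Emit:
move_arm(moves=[[-0.2,0,0,0,0,0,0.7],[0,0,0,0,0,0,0.85],[0,0,0,0,0,0,1],[0,0,0,0,0,0,1],[-3,0,0,0,0,0,1],[-4,0,0,0,0,0,1],[-3,0,0,0,0,0,1],[0,0,0,0,0,0,1]])

```text
clock: 44.25
ee_pos: [0.5978, 0.1087, 0.1626]
orientation: [-1.652, 1.564, -0.05]
force: [0.2, -0.8, 0.4]
width: 0.0855
```

Emit:
move_arm(moves=[[0,4,-2,0,0,0,0],[0,4,-2.5,0,0,0,0],[0,4,-3,0,0,0,0],[0,3,-2.8,0,0,0,0],[2,0,0,0,0,0,0],[0,0,0,0,0,0,0],[0,0,0,0,0,0,0]])

```text
clock: 44.95
ee_pos: [0.4484, 0.0014, 0.1372]
orientation: [1.226, 1.57, 2.828]
force: [-1.0, 0.4, 0.4]
width: -0.0002
```

```bash
python3 - <<'E'
from h import *
for c in ['side','wrist','top']: pp(c,['cup_1','place_1'])
o=st(); rel([0.4495,0.001,0.037])
E
```

```text
side cup_1 [ 0.6036 -0.0212  0.0156] 0.71
side place_1 [0.6012 0.0458 0.0151] 0.92
side place_1 [ 0.6076 -0.0871  0.0166] 0.83
side place_1 [0.5993 0.1099 0.0205] 0.74
side place_1 [ 0.6052 -0.023   0.014 ] 0.6
wrist cup_1 [0.5967 0.1092 0.0178] 0.49
wrist place_1 [ 0.6088 -0.0907  0.0155] 0.65
top cup_1 [0.5963 0.1077 0.0171] 0.75
top place_1 [ 0.6077 -0.0828  0.0161] 0.73
top place_1 [0.6052 0.042  0.0165] 0.67
top place_1 [0.5966 0.106  0.0174] 0.59
top place_1 [0.5971 0.1095 0.0169] 0.26
t 45.4 pos [0.4489 0.0013 0.1377] rpy [-2.659  1.571 -1.057] F [-0.4 -0.6 -0.1] w -0.0001
shift cm [10.07 -0.06 -0.03]
```

Emit:
move_arm(moves=[[4,0,0,0,0,0,0],[4,0,0,0,0,0,0],[1.6,0,0,0,0,0,0],[0.5,0,0,0,0,0,0],[0,0,0,0,0,0,0],[0,0,0,0,0,0,0]])

```text
clock: 46.0
ee_pos: [0.4493, 0.0009, 0.0375]
orientation: [-2.097, 1.57, -0.495]
force: [0.6, 0.5, 0.4]
width: -0.0
```

Emit:
move_arm(moves=[[0.15,0,0,0,0,0,0],[0.1,0,0,0,0,0,0]])

```text
clock: 46.2
ee_pos: [0.4494, 0.0009, 0.035]
orientation: [-1.975, 1.569, -0.373]
force: [-2.6, 1.9, 15.0]
width: 0.0001
```

Emit:
move_arm(moves=[[0,-0.2,0,0,0,0,0],[0,-0.4,0.01,0,0,0,0],[0,-0.6,0.01,0,0,0,0],[0,-0.6,0.01,0,0,0,0],[0,-0.6,0.01,0,0,0,0],[0,-0.6,0.01,0,0,0,0],[0,-0.6,0.01,0,0,0,0],[0,-0.6,0.01,0,0,0,0]])

```text
clock: 47.0
ee_pos: [0.4913, 0.0035, 0.035]
orientation: [-0.939, 1.57, 0.663]
force: [-4.0, 2.5, 6.8]
width: 0.0002
```

Emit:
move_arm(moves=[[0,-0.6,0.01,0,0,0,0],[0,-0.6,0.02,0,0,0,0],[0,-0.6,0.01,0,0,0,0],[0,-0.6,0.01,0,0,0,0],[0,-0.6,0.01,0,0,0,0],[0,-0.6,0.01,0,0,0,0],[0,-0.6,0.01,0,0,0,0],[0,-0.5,0.01,0,0,0,0]])

```text
clock: 47.8
ee_pos: [0.5382, 0.0062, 0.035]
orientation: [-0.605, 1.569, 0.998]
force: [-2.3, 4.6, 7.3]
width: 0.0001
```

```bash
python3 - <<'E'
from h import *
st()
pp('side',['cup_1','plate_pad','place_1'])
E
```

```text
t 47.8 pos [0.5382 0.0062 0.035 ] rpy [-0.605  1.569  0.998] F [-2.3  4.6  7.3] w 0.0001
side cup_1 [ 0.6957 -0.0172  0.0168] 0.86
side cup_1 [0.6891 0.1158 0.0136] 0.69
side cup_1 [ 0.5121 -0.2632  0.0672] 0.61
side place_1 [0.6875 0.1173 0.0179] 0.95
side place_1 [0.6922 0.052  0.0145] 0.72
side place_1 [ 0.6953 -0.0145  0.016 ] 0.6
side place_1 [ 0.697  -0.0804  0.0169] 0.58
```

Emit:
move_arm(moves=[[0.05,-0.5,0.02,0,0,0,0],[0,-0.6,0.01,0,0,0,0],[0,-0.6,0.01,0,0,0,0],[0,-0.6,0.01,0,0,0,0],[0,-0.4,0.01,0,0,0,0],[0,-0.2,0,0,0,0,0],[0,-0.2,0,0,0,0,0],[0,-0.2,0,0,0,0,0]])

```text
clock: 48.8
ee_pos: [0.5698, 0.0071, 0.035]
orientation: [1.966, 1.569, -2.715]
force: [-9.1, 0.9, 16.2]
width: -0.0
```

Emit:
move_arm(moves=[[0,-0.2,0,0,0,0,0],[0,-0.2,0,0,0,0,0]])

```text
clock: 49.0
ee_pos: [0.5739, 0.007, 0.035]
orientation: [2.216, 1.569, -2.466]
force: [-9.5, 0.4, 16.7]
width: 0.0001
```

Emit:
move_arm(moves=[[0.02,-0.2,0,0,0,0,0],[0,-0.2,0,0,0,0,0]])

```text
clock: 49.2
ee_pos: [0.5779, 0.007, 0.0349]
orientation: [2.334, 1.569, -2.348]
force: [-8.7, -0.5, 18.5]
width: 0.0002
```

Emit:
move_arm(moves=[[-3,0,0,0,0,0,0],[-4.5,0,0,0,0,0,0],[-4.5,0,0,0,0,0,0],[-2,1.2,-4,0,0,0,0.5],[0,1.2,-4.5,0,0,0,0.8],[0,1.2,-4.6,0,0,0,0.8],[0,1.2,-4.6,0,0,0,0.8],[0,1.2,-4.6,0,0,0,0.8]])

```text
clock: 50.0
ee_pos: [0.5246, -0.2192, 0.1734]
orientation: [2.878, 1.57, -1.803]
force: [0.7, -0.4, 1.0]
width: 0.0685
```

Emit:
move_arm(moves=[[0,1.2,-4.4,0,0,0,0.8],[0,0,0,0,0,0,0.8],[0,0,0,0,0,0,0.8]])

```text
clock: 50.3
ee_pos: [0.5142, -0.2627, 0.1731]
orientation: [1.148, 1.57, 2.748]
force: [-0.3, 0.2, 0.2]
width: 0.0683
```

```bash
python3 - <<'E'
from h import *
for c in ['side','top']: pp(c,['cup_1','plate_pad','place_1'])
for c in ['side','wrist']: pp(c,['knob_grip','lock_fin','valve_unit'])
o=st();print(np.round(o['qpos'],3))
d=save('wrist','w7');e=save('side','s7')
cv2.imwrite('pics/b7.png',np.hstack([cv2.resize(d['image'],(500,375)),cv2.resize(e['image'][140:230,170:300],(300,375),interpolation=2)]))
E
```

```text
side cup_1 [0.7161 0.1173 0.0165] 0.54
side cup_1 [ 0.7238 -0.0172  0.0175] 0.52
side plate_pad [0.5678 0.0072 0.0171] 0.77
side place_1 [ 0.7199 -0.015   0.0129] 0.91
side place_1 [ 0.7259 -0.0777  0.0164] 0.9
side place_1 [0.7161 0.1165 0.0217] 0.62
side place_1 [0.7178 0.048  0.0126] 0.55
top cup_1 [0.716  0.1152 0.0159] 0.59
top cup_1 [ 0.7215 -0.0124  0.016 ] 0.52
top plate_pad [0.5703 0.0087 0.0162] 0.91
top place_1 [0.7123 0.1165 0.0157] 0.96
top place_1 [0.7206 0.0491 0.0161] 0.82
top place_1 [ 0.7199 -0.0147  0.0145] 0.78
top place_1 [ 0.7251 -0.0835  0.016 ] 0.59
side knob_grip [ 0.5097 -0.2631  0.0639] 0.6
side lock_fin [ 0.6293 -0.2835  0.0744] 0.51
side lock_fin [0.7171 0.0531 0.0167] 0.43
side lock_fin [0.2835 0.4671 0.0016] 0.16
side valve_unit [ 5.098e-01 -2.607e-01 -4.000e-04] 0.73
wrist knob_grip [ 0.5118 -0.2628  0.0651] 0.91
wrist knob_grip [ 0.5144 -0.2629 -0.0006] 0.69
wrist lock_fin [ 0.6319 -0.2864  0.0698] 0.92
wrist valve_unit [ 5.134e-01 -2.644e-01 -5.000e-04] 0.65
t 51.1 pos [ 0.5149 -0.2617  0.1734] rpy [ 3.092  1.571 -1.589] F [ 0.3 -0.9  0.2] w 0.0687
[-0.697  0.035 -0.114  1.422 -0.    -0.728]
```

View pics/b7.png

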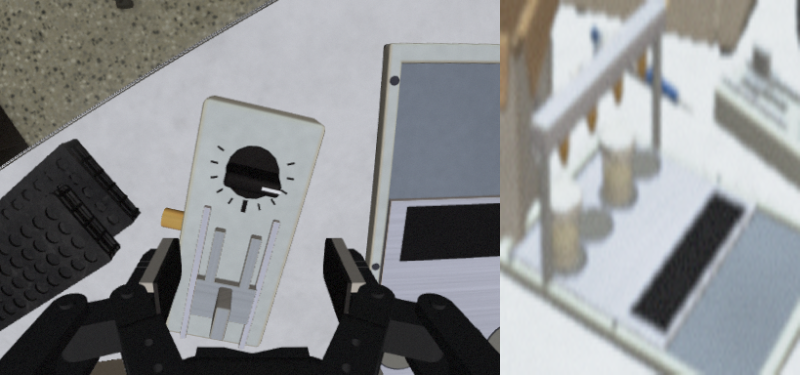

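```bash
cat >> h.py <<'E'
def unproj(d,us,z):
    us=np.array(us,float); p=cv2.undistortPoints(us[:,None],d['camera_matrix'],np.array([d['k1'],0,0,0,0]))[:,0]
    ray=np.c_[p,np.ones(len(p))]@d['R']; c=-d['R'].T@d['t']; return c+ray*((z-c[2])/ray[:,2])[:,None]
def bev(d,z,cx,cy,half,s=0.00025):
    "orthographic resample at height z: image right=+y? rows: x decreasing, cols: y decreasing"
    n=int(2*half/s); g=np.arange(n)*s-half
    Y,Xx=np.meshgrid(cy-g,cx-g); P=np.c_[Xx.ravel(),Y.ravel(),np.full(n*n,z)]@d['R'].T+d['t']
    a=P[:,0]/P[:,2];b=P[:,1]/P[:,2];f=1+d['k1']*(a*a+b*b);K=d['camera_matrix']
    mx=(a*f*K[0,0]+K[0,2]).reshape(n,n).astype(np.float32);my=(b*f*K[1,1]+K[1,2]).reshape(n,n).astype(np.float32)
    return cv2.remap(d['image'],mx,my,1)
E
python3 - <<'E'
from h import *
d=robot.get_image('wrist')
a=bev(d,0.076,0.512,-0.263,0.04); b=bev(d,0.040,0.56,-0.272,0.09)
cv2.imwrite('pics/k.png',np.hstack([cv2.resize(a,(400,400)),cv2.resize(b,(400,400))]))
n=a.shape[0];g=a.min(2); yy,xx=np.mgrid[:n,:n]; r=np.hypot(yy-n/2,xx-n/2)*.00025
m=((g>110)&(r<0.022)).astype(np.uint8); k,l,s,ce=cv2.connectedComponentsWithStats(m)
for i in range(1,k):
    if s[i,4]>60:
        q=np.argwhere(l==i).astype(float); u,sv,vt=np.linalg.svd(q-q.mean(0),full_matrices=False); w=[0.512+0.04-q[:,0].mean()*.00025,-0.263+0.04-q[:,1].mean()*.00025]
        print(s[i,4],'center',np.round(w,4),'dir deg',np.degrees(np.arctan2(-vt[0,1],-vt[0,0])),sv[:2])
E
```

```text
7796 center [ 0.5226 -0.265 ] dir deg 77.85845604166157 [4390.11299121 2175.47892256]
```

View pics/k.png

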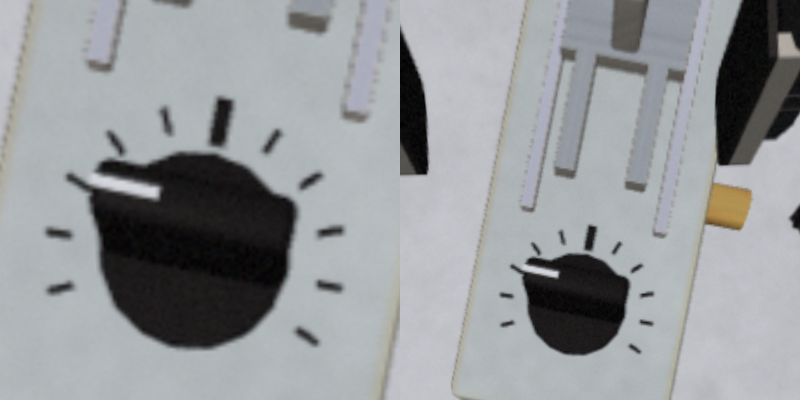

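Emit:
move_arm(moves=[[0,0.34,-0.1,-0.149,0,0,0.45],[0,0,0,-0.149,0,0,0.45],[0,0,0,-0.149,0,0,0.45],[0,0,0,-0.149,0,0,0.45],[0,0,0,-0.149,0,0,0.45],[0,0,0,-0.149,0,0,0.45],[0,0,0,-0.149,0,0,0.45],[0,0,0,-0.149,0,0,0.45]])

```text
clock: 52.05
ee_pos: [0.5116, -0.2628, 0.1734]
orientation: [2.107, 1.571, -1.376]
force: [0.7, 0.9, 0.1]
width: 0.0384
```

Emit:
move_arm(moves=[[1,0,0,-0.149,0,0,0.45],[2,0,0,-0.015,0,0,0.45],[0,0,0,0,0,0,0.45],[0,0,0,0,0,0,0.45]])

```text
clock: 52.45
ee_pos: [0.5113, -0.2627, 0.1435]
orientation: [-0.413, 1.57, 2.544]
force: [0.2, -1.5, 0.9]
width: 0.0383
```

```bash
python3 - <<'E'
from h import *
pp('wrist',['knob_grip','lock_fin'])
o=st();print(np.round(o['qpos'],3)); rel([0.5115,-0.2627,0.07])
d=save('wrist','w8'); a=bev(d,0.076,0.512,-0.263,0.04)
cv2.imwrite('pics/k8.png',np.hstack([cv2.resize(d['image'],(480,360)),cv2.resize(a,(320,360))]))
E
```

```text
wrist knob_grip [ 0.5139 -0.2608  0.0655] 0.94
wrist lock_fin [ 0.6259 -0.2862  0.0724] 0.7
t 52.6 pos [ 0.512  -0.2632  0.1446] rpy [ 2.585  1.569 -0.74 ] F [ 0.   0.4 -0.1] w 0.0382
[-0.702  0.035 -0.166  1.368 -0.    -2.089]
shift cm [ 7.46 -0.04  0.07]
```

View pics/k8.png

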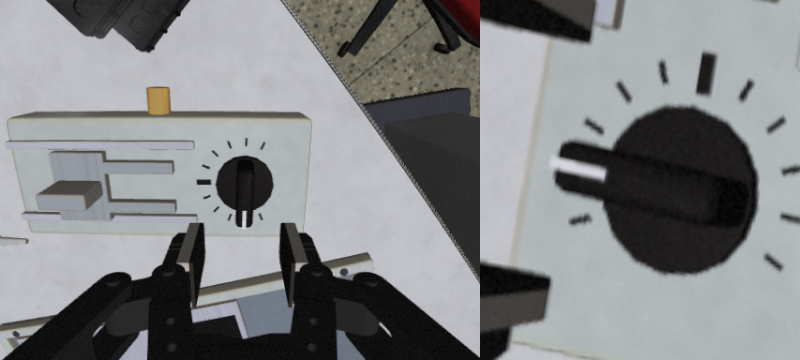

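Emit:
move_arm(moves=[[3,0,0,0,0,0,0.45],[2.5,0,0,0,0,0,0.45],[1.4,0,0,0,0,0,0.45],[0.5,0,0,0,0,0,0.45],[0,0,0,0,0,0,0.45]])

```text
clock: 53.15
ee_pos: [0.5115, -0.2628, 0.0696]
orientation: [-0.139, 1.571, 2.819]
force: [0.3, -0.5, -1.1]
width: 0.0388
```

Emit:
move_arm(moves=[[0,0,0,0,0,0,0.1],[0,0,0,0,0,0,0.05],[0,0,0,0,0,0,0.05],[0,0,0,0,0,0,0.05],[0,0,0,0,0,0,0.05]])

```text
clock: 53.65
ee_pos: [0.5106, -0.2632, 0.071]
orientation: [0.722, 1.568, -2.604]
force: [-10.2, 1.1, 9.3]
width: 0.0114
```

Emit:
move_arm(moves=[[-0.05,0,0.1,0,0,0,0.05],[0,0,0,0,0,0,0.05]])

```text
clock: 53.85
ee_pos: [0.5105, -0.2632, 0.0711]
orientation: [1.79, 1.569, -1.536]
force: [-6.1, -1.3, 5.3]
width: 0.011
```

Emit:
move_arm(moves=[[0,0,0,0.08,0,0,0.05],[0,0,0,0.1,0,0,0.05],[0,0,0,0.1,0,0,0.05]])

```text
clock: 54.15
ee_pos: [0.5102, -0.2632, 0.0711]
orientation: [1.424, 1.569, -2.186]
force: [-8.1, 1.0, 7.8]
width: 0.0111
```

Emit:
move_arm(moves=[[-0.05,0.04,0.07,0.12,0,0,0.05],[0,0,0,0.12,0,0,0.05],[0,0,0,0.12,0,0,0.05],[0,0,0,0.12,0,0,0.05],[0,0,0,0.12,0,0,0.05]])

```text
clock: 54.65
ee_pos: [0.5094, -0.2626, 0.0711]
orientation: [1.264, 1.57, -2.946]
force: [-5.6, 2.4, 5.4]
width: 0.0114
```

Emit:
move_arm(moves=[[0,0,0,0.12,0,0,0.05],[0,0,0,0.12,0,0,0.05],[0,0,0,0.12,0,0,0.05],[0,0,0,0.12,0,0,0.05],[0,0,0,0.12,0,0,0.05],[0,0,0,0.1,0,0,0.05],[0,0,0,0,0,0,0.05]])

```text
clock: 55.35
ee_pos: [0.5092, -0.2617, 0.071]
orientation: [0.919, 1.569, 2.294]
force: [-7.2, 5.2, 8.0]
width: 0.0111
```

```bash
python3 - <<'E'
from h import *
o=st(); R=Rn.from_euler('xyz',o['orientation']).as_matrix(); print('zang',np.degrees(np.arctan2(R[1,2],R[0,2])),o['ft_torque'])
E
```

```text
t 55.35 pos [ 0.5092 -0.2617  0.071 ] rpy [0.919 1.569 2.294] F [-7.2  5.2  8. ] w 0.0111
zang 78.7814209720429 [ 1.17336827  1.46543271 -0.0155867 ]
```

Emit:
move_arm(moves=[[0,0,0,0,0,0,0.3],[0,0,0,0,0,0,0.45],[0,0,0,0,0,0,0.45],[-3,0,0,0,0,0,0.45],[-4,0,0,0,0,0,0.45],[-3,0,0,0,0,0,0.45],[0,0,0,0,0,0,0.45],[0,0,0,0,0,0,0.45]])

```text
clock: 56.15
ee_pos: [0.5103, -0.2631, 0.1711]
orientation: [-2.067, 1.569, -0.689]
force: [0.2, 0.1, -0.7]
width: 0.0383
```

```bash
python3 - <<'E'
from h import *
pp('wrist',['knob_grip','lock_fin']); st()
d=save('wrist','w9'); a=bev(d,0.076,0.512,-0.263,0.03,0.0002); b=bev(d,0.04,0.54,-0.269,0.06,.0003)
print(np.round(unproj(d,[[256,192]],0.04),3))
cv2.imwrite('pics/k9.png',np.hstack([cv2.resize(a,(400,400)),cv2.resize(b,(400,400))]))
pp('side',['lock_fin'])
E
```

```text
wrist lock_fin [ 0.6261 -0.2899  0.07  ] 0.62
t 56.3 pos [ 0.5093 -0.2623  0.1689] rpy [1.072 1.569 2.45 ] F [-0.1  0.4  0.2] w 0.0387
[[ 0.518 -0.265  0.04 ]]
side lock_fin [ 0.6297 -0.2859  0.0743] 0.59
```

View pics/k9.png

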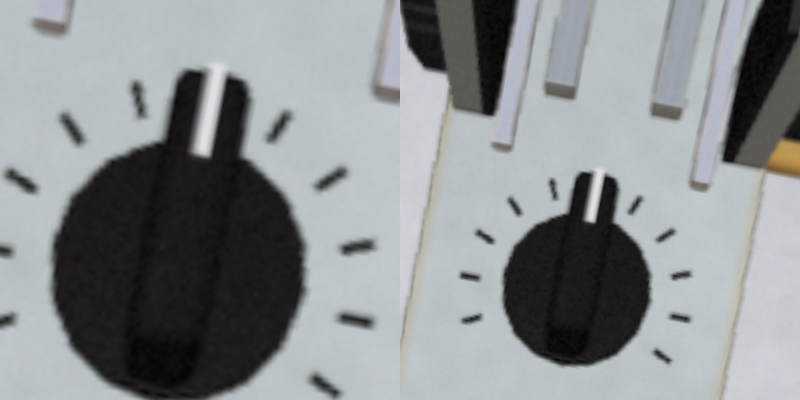

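```bash
python3 - <<'E'
from h import *
d=robot.get_image('wrist'); s=.0002
a=bev(d,0.076,0.512,-0.263,0.03,s); g=a.min(2).astype(int); n=len(g)
sub=np.zeros_like(g,bool); sub[45:125,135:190]=1   # 300px img -> view coords*0.75
hsub=np.zeros_like(sub); hsub[48:120,140:180]=1
q=np.argwhere(hsub&(g>140)).astype(float); 
# keep largest comp
m=np.zeros(g.shape,np.uint8); m[tuple(q.astype(int).T)]=1; k,l,st_,ce=cv2.connectedComponentsWithStats(m)
for i in range(1,k):
    p=np.argwhere(l==i).astype(float)
    if len(p)>50:
        vx,vy,_,_=cv2.fitLine(p[:,::-1].astype(np.float32),cv2.DIST_L2,0,.01,.01).ravel(); print(len(p),p.mean(0),'deg',np.degrees(np.arctan2(-vx,-vy))%180)
b=bev(d,0.04,0.512,-0.263,0.04,s); gb=b.max(2); m=(gb<90).astype(np.uint8); k,l,S,ce=cv2.connectedComponentsWithStats(m)
for i in range(1,k):
    if 30<S[i,4]<400: print('tick',S[i,4],np.round([0.512+.04-ce[i,1]*s,-0.263+.04-ce[i,0]*s],4))
E
```

```text
1057 [ 76.42667928 157.67928098] deg 167.57826
tick 129 [ 0.5433 -0.2549]
tick 115 [ 0.5389 -0.2798]
tick 131 [ 0.5383 -0.2432]
tick 135 [ 0.5294 -0.2885]
tick 154 [ 0.529  -0.2344]
tick 139 [ 0.5176 -0.2932]
tick 180 [ 0.5172 -0.23  ]
tick 156 [ 0.5049 -0.2928]
tick 143 [ 0.5044 -0.2304]
tick 152 [ 0.4932 -0.2875]
```

```bash
python3 - <<'E'
from h import *
from scipy.optimize import least_squares
t=np.array([[.5433,-.2549],[.5389,-.2798],[.5383,-.2432],[.5294,-.2885],[.529,-.2344],[.5176,-.2932],[.5172,-.23],[.5049,-.2928],[.5044,-.2304],[.4932,-.2875]])
f=least_squares(lambda p:np.hypot(t[:,0]-p[0],t[:,1]-p[1])-p[2],[.512,-.262,.03]).x; print(f)
print(np.sort(np.degrees(np.arctan2(t[:,1]-f[1],t[:,0]-f[0]))).round(1))
d=robot.get_image('wrist'); s=.0002
a=bev(d,0.076,0.512,-0.263,0.03,s); g=a.min(2).astype(int)
L=[]
for r in range(56,114):
    row=g[r,125:190]; dk=np.nonzero(row<70)[0]; seg=np.arange(dk[0],dk[-1]+1); w=np.clip(row[seg]-70,0,None)
    if w.sum()>100: L.append((r,125+(seg*w).sum()/w.sum(),125+dk[0],125+dk[-1]))
L=np.array(L)
for c in (1,2,3):
    v=cv2.fitLine(np.c_[L[:,c],L[:,0]].astype(np.float32),cv2.DIST_HUBER,0,.01,.01).ravel(); print(len(L),'deg',(np.degrees(np.arctan2(-v[0],-v[1]))+90)%180-90, L[:,c].mean())
print('ptr centre', .512+.03-L[:,0].mean()*s, -.263+.03-L[:,1].mean()*s)
E
```

```text
[ 0.51211241 -0.26162666  0.03205787]
[-126.2 -103.   -80.1  -57.2  -34.2   12.2   35.1   58.2   80.9  103.9]
56 deg -11.050858 155.84309886221834
56 deg -12.10614 128.82142857142858
56 deg -6.530548 182.08928571428572
ptr centre 0.5249 -0.26416861977244366
```

Emit:
move_arm(moves=[[0,-4,0,0,0,0,0.4],[0,-4.4,0.1,0,0,0,0.4],[0,-4,0,0,0,0,0.4],[3,0,0,0,0,0,0.4],[2,0,0,0,0,0,0.4],[0,0,0,0,0,0,0.4],[0,0,0,0,0,0,0.4]])

```text
clock: 57.25
ee_pos: [0.6313, -0.2853, 0.1205]
orientation: [1.241, 1.57, 2.619]
force: [-0.6, 0.1, -0.0]
width: 0.0338
```

```bash
python3 - <<'E'
from h import *
pp('wrist',['lock_fin']); pp('side',['lock_fin','cup_1']); st(); rel([0.6319,-0.2849,0.079])
E
```

```text
wrist lock_fin [ 0.6273 -0.2877  0.0723] 0.89
side lock_fin [ 0.6307 -0.2852  0.0719] 0.53
side cup_1 [ 0.7262 -0.0174  0.0171] 0.83
side cup_1 [0.718  0.1164 0.0151] 0.63
t 57.5 pos [ 0.6321 -0.2859  0.1221] rpy [-2.027  1.568 -0.649] F [-0.9  0.2 -0.6] w 0.0342
shift cm [4.31 0.05 0.1 ]
```

Emit:
move_arm(moves=[[2.3,0,0,0,0,0,0.4],[1.5,0,0,0,0,0,0.4],[0.5,0,0,0,0,0,0.4],[0,0,0,0,0,0,0.4],[0,0,0,0,0,0,0.1],[0,0,0,0,0,0,0.05],[0,0,0,0,0,0,0.05],[0,0,0,0,0,0,0.05]])

```text
clock: 58.3
ee_pos: [0.6322, -0.2856, 0.0786]
orientation: [-1.846, 1.569, -0.467]
force: [-1.1, 2.4, 6.8]
width: 0.0114
```

Emit:
move_arm(moves=[[0,0.4,0,0,0,0,0.05],[0,0.8,0,0,0,0,0.05],[0,1,0,0,0,0,0.05],[0,1,0,0,0,0,0.05],[0,1,0,0,0,0,0.05]])

```text
clock: 58.8
ee_pos: [0.5909, -0.2776, 0.0786]
orientation: [-1.748, 1.568, -0.37]
force: [3.4, 2.0, 6.5]
width: 0.0111
```

Emit:
move_arm(moves=[[0,0.8,0,0,0,0,0.05],[0,0.6,0,0,0,0,0.05],[0,0.3,0,0,0,0,0.05],[0,0.2,0,0,0,0,0.05],[0,0.1,0,0,0,0,0.05],[0,0,0,0,0,0,0.05]])

```text
clock: 59.4
ee_pos: [0.5714, -0.2738, 0.0785]
orientation: [-1.752, 1.568, -0.374]
force: [1.9, 2.0, 6.3]
width: 0.0109
```

Emit:
move_arm(moves=[[0,0.15,0,0,0,0,0.05],[0,0.15,0,0,0,0,0.05],[0,0,0,0,0,0,0.05]])

```text
clock: 59.7
ee_pos: [0.5711, -0.2737, 0.0786]
orientation: [-1.607, 1.563, -0.228]
force: [17.4, -0.8, -3.3]
width: 0.0115
```

Hard against its end (17 N, no further motion). Release, retreat, verify.

Emit:
move_arm(moves=[[0,-0.15,0,0,0,0,0.05],[0,0,0,0,0,0,0.3],[0,0,0,0,0,0,0.5],[0,0,0,0,0,0,0.5],[-3,0,0,0,0,0,0.5],[-4,0,0,0,0,0,0.5],[-4,0,0,0,0,0,0.5],[0,0,0,0,0,0,0.5]])

```text
clock: 60.5
ee_pos: [0.5713, -0.275, 0.194]
orientation: [-2.068, 1.562, -0.69]
force: [0.7, -0.5, 1.2]
width: 0.0426
```

```bash
python3 - <<'E'
from h import *
for c in ['side','top']: pp(c,['cup_1','place_1','plate_pad','tape_roll','marker'],n=4)
pp('wrist',['lock_fin','knob_grip']); st()
d=save('wrist','w10'); e=save('side','s10')
cv2.imwrite('pics/k10.png',np.hstack([cv2.resize(d['image'],(440,330)),cv2.resize(e['image'][140:240,170:280],(360,330),interpolation=2)]))
E
```

```text
side cup_1 [ 0.7252 -0.0183  0.0164] 0.67
side cup_1 [0.7164 0.1161 0.0164] 0.61
side place_1 [0.7198 0.0552 0.0131] 0.98
side place_1 [ 0.724  -0.016   0.0131] 0.89
side place_1 [0.7148 0.1196 0.0211] 0.78
side place_1 [ 0.7243 -0.0805  0.0154] 0.75
side plate_pad [0.5653 0.0103 0.0171] 0.97
side tape_roll [0.415  0.4002 0.0027] 0.66
side marker [0.2814 0.4725 0.0019] 0.64
top cup_1 [0.7138 0.1167 0.0186] 0.46
top place_1 [ 0.7222 -0.0128  0.0155] 0.93
top place_1 [0.7191 0.0549 0.017 ] 0.88
top place_1 [ 0.7215 -0.0806  0.0159] 0.79
top plate_pad [0.5684 0.0068 0.0151] 0.61
top tape_roll [ 0.4192  0.4008 -0.0035] 0.41
top marker [ 2.823e-01  4.627e-01 -3.000e-04] 0.57
wrist lock_fin [ 0.5652 -0.278   0.0705] 0.81
wrist knob_grip [ 0.5149 -0.2643  0.064 ] 0.86
wrist knob_grip [ 0.7298 -0.0833  0.0139] 0.26
t 61.25 pos [ 0.5693 -0.2733  0.1874] rpy [-3.08   1.571 -1.702] F [ 0.1 -0.1  0.8] w 0.0425
```

View pics/k10.png

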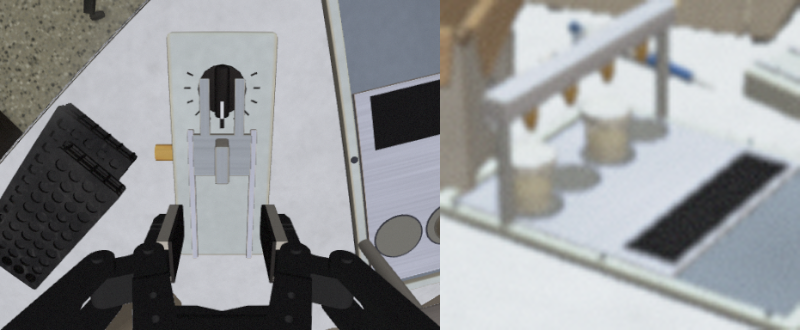

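```bash
python3 -c "
from bench import robot
print(robot.hand_in())"
```

```text
the job is handed in; nothing more can be done
None
```

The job is done and handed in at about 61 s on the robot's clock. The hand-in itself reported no verdict.

**Plate and cups:** Only two cups were there. I dragged the plate out to the front stop, stood the cups on places 1 and 3, and pushed it home. By the time I looked after that first push, the cup on place 1 had been displaced about 5 cm, behind the gantry. I dragged the plate out to the stop again, put that cup back on place 1, and pushed the plate home a second time. On the way out that cup passed very close to the gantry post and may have brushed it, but stayed upright. One press early in the first return push read about 22 N, just over the suggested 20 N.

**Knob and lock:** I turned the knob about 90° to the long mark, then pulled the lock home by its fin.

**Last checks:**
- **Plate:** it is home. The fingertips slipped on it against the stop, and the pad reads within about 5 mm of its start position.
- **Cups:** in the side view both stand upright, within about 4 mm of their place centres. The top view's network found only the cup on place 1 in that last look.
- **Knob:** before the lock was slid, the pointer measured −11.05° against −11.0° for the mark.
- **Lock:** it moved 62 mm and then stopped hard, reading 17 N. The picture shows one prong on each side of the knob's bar.
- **Tape and marker:** the tape still reads where it did at the start, and nothing went near either of them. The marker's readings were low in confidence throughout.

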